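# Offer the drawn comb to the reed plate on the sloped rest

### The arm

A 7-joint arm with a two-finger parallel gripper is mounted at the origin on the work surface. World frame = base frame: x ahead of the robot, y to its left, z up, the work surface at z = 0. Lengths are in mm, angles in rad, forces in N, time in s.
With the tool pointing down it reaches from about 350 to 900 mm from the base axis. Payload 7.2 kg.
Tool frame: the origin (TCP) lies midway between the tips of the shut fingers; the grasp point (between the pads) lies behind it (grasp_offset is the z of the grasp point in the tool frame, in mm); z points along the fingers, x is the direction in which the jaws open and shut, and the axes are right-handed (so a half turn about z gives the same grasp; the last joint's range is limited). The gripper opens to 85 mm and grips with 20 to 120 N. Pads are 22 mm wide; open, the fingers measure 114 mm over their backs; the gripper's body (76 mm by 85 mm) begins 54 mm behind the grasp point. The pads swing forward as they close: fully open they stand 13 mm farther back than shut.
Start: joints at [-1.216, 0.411, -0.013, 1.596, 0.006, 1.134, -0.082], TCP at [256.457, 569.965, 204.597] pointing down, gripper open.
Joint ranges: [-2.95, 2.95], [-0.29, 1.99], [-1.47, 1.44], [0.14, 2.54], [-1.03, 4.17], [0.13, 1.85], [-2.86, 2.86]. Speed limits (rad/s): [2.39, 2.39, 3.01, 3.01, 3.14, 3.14, 3.14].

### API

Orientations are given as a unit quaternion [x, y, z, w].
In Python, from station import observe, grab_frame, hand_in, recognise, silhouettes, grasp_offset gives the robot as it stands.
- The arm moves only by the tool servo_tool, never from a script. Its argument "motion" is a list of rows, each an object of numbers: "x", "y", "z": the shift along the tool's x, y, z in cm; "spin": the turn about the tool's z in degrees. In form: [{"x": .., "y": .., "z": .., "spin": ..}, ...]. A call has 1 to 5 rows; each row shifts and turns the commanded pose from where the row before left it, along the tool's axes as they then stand; what a row does not reach is not made up. A row lasts 1/8 s, in which the tool goes at most 62.5 mm and 10.7 degrees, less where a joint would pass 70% of its speed; a pose out of reach is approached as far as the arm can. A call with a gripper value outside its range is refused whole. "claw" is the opening in per cent of the stroke, from 0 (shut) to 100 (fully open), set as the call begins (left out, the last holds). The fingers move at their own pace and stop on an object; "squeeze" is the grip in N (left out, the last holds). Time passes only in rows, so rows that do not move let the fingers close. It gives the time, the measured TCP pose, the force and the opening at its end, in the units of the state.
- observe(): the state, without advancing time (a new reading comes with each control period).
- grab_frame(name): name is "scene" or "top" or "wrist"; returns a dict with "image" (420x560x3 uint8, red, green, blue), "z_map" (420x560 float32, mm along the optical axis (not along the pixel's ray), 0 where there is no reading), "K" (3x3 intrinsics, pixels), "k1" (the pictures are not rectified: a ray, as slopes to the right and down, at radius r is drawn at 1 + k1 r^2 times it, then the intrinsics apply), "pose" (4x4, takes a point from camera to world coordinates). Camera axes: x right, y down, z forward; pixel columns grow to the right and rows downward; lengths in mm; the calibration is good to about 2 mm. A picture is of the moment at which its call begins.
- hand_in(): hands the job in, once; it reports no verdict.
Trained networks look in a picture, given as the dict that the camera call returned (one of the last four; its "shot" number tells which), for a name from the list of things; names that differ only in an ending like _2 or _b are one class to them, and where a whole thing is asked for, a point or a joint stands for the part that bears it (a point fixed in the world has none). Each returns a list of dicts, best first, with "score" (0 to 1); they miss things now and then, are a little off and sometimes report something else, mostly with a low value. They report only what shows in the picture. A call takes as long as a camera call. They do not tell look-alikes from the thing itself.
- recognise(name, picture): "location" ([column, row] in pixels, amid what is visible of it).
- silhouettes(name, picture): "mask" (420x560 bool, what is visible of it) and "location" ([column, row] in pixels, amid what is visible of it).
The state is a dict: "clock": time; "joint_positions": joint angles; "joint_velocities": joint speeds; "joint_torque": joint torques, N m; "tool_pos": TCP position; "orientation": TCP orientation; "wrist_force": force on the tool from outside, world axes, zero at the start; "ft_torque": the same for the moment, N m; "grip_width": opening from 0.0 (shut) to 1.0 (fully open).
Only numpy, scipy, OpenCV 4.12 (cv2) and the standard library are available. Lean on these libraries where they do the work, as an engineer would, in place of code of your own. Each camera call takes 0.05 s, during which the arm holds its last target.

### The job

Lay the brass reed plate, reeds up, lengthwise on the narrow sloped rest with its low end down at the brass stop, and let go of it. Then draw the aluminium comb up out of the slackened vise, turn it, and finish still holding it in the air with its toothed edge facing the plate: centred over the plate, at the same slope and running the same way as it, about 2 cm clear of it, so that slots and reeds can be compared. Leave the other things on the desk where they are.

Things in the scene. Friction and masses are not known exactly. Their poses are not given: they have to be found in the camera images.
- reed_plate: Brass reed plate, a flat plate 108 x 32 x 4 mm, about 100 g, ten reeds showing on its upper face. Origin: centre of its underside; x along the 108 mm length, y across the 32 mm width, z up out of the reed face. The two ends are interchangeable. It starts flat on block, overhanging it by 5 mm on either side, so fingertips can pass down beside the block to grip it by its long edges.
- block: Fixed wooden block 74 x 22 mm, 20 mm high, under the reed plate at the start, long side along x. Origin: centre of its underside, on the desk.
- rest: Fixed wooden rest on a base board 130 x 70 mm, 12 mm thick. It carries a straight bed bar 22 mm wide, 12 mm thick, about 117 mm long, that rises towards the rest's own +x at 30 degrees above the horizontal; the bar's underside is open apart from two 18 mm wide posts. At its low (-x) end a brass stop lip of the bar's width stands 7 mm above the bed. The low end faces roughly to the robot. Origin: centre of the base's underside, on the desk.
- rest_seat (a point): Point on the sloped bed of the rest where the centre of the reed plate's underside lies when the plate is seated and its end touches the stop; about 75 mm above the desk. x points up the slope (30 degrees), y level across the bar, z square out of the bed. The stop's face is 54 mm from here towards -x.
- vise: Small fixed cast-iron bench vise with copper-faced jaws, base 100 x 130 mm. The jaws are 64 mm long along the vise's x and stand 11.5 mm apart across its y; they do not move. Jaw tops are 85 mm above the desk, nothing on the vise is higher, and the slide bar between the jaws, on which the comb stands, is at 71 mm. Screw with cross handle towards -y, reaching 84 mm from the origin. Origin: centre of the base's underside, on the desk.
- comb: Aluminium comb, a bar 108 mm long (x), 10 mm thick (y), 32 mm high (z), about 75 g, with a solid 12 mm spine along the top and a row of teeth with slots below. Origin: middle of the toothed edge; z points from the toothed edge to the spine. It starts standing, teeth down, loosely between the vise's jaws (0.75 mm play on each side), its lower 14 mm inside and its upper 18 mm above the jaw tops; grip it across the 10 mm there. The two ends are interchangeable.
- cover: Bystander: chrome cover plate 102 x 28 mm, 10 mm high, loose on the desk. Origin: centre of its underside, x along its length.
- driver: Bystander: jeweller's screwdriver with a blue plastic handle, 140 mm long, loose on the desk.
- tin: Bystander: squat open tin of brass screws, 64 mm across, 26 mm high, loose on the desk. Origin: centre of its underside.
- brush: Bystander: small brush, 150 mm long, loose on the desk.
- meter: Bystander: black tuning meter 50 x 85 mm, 22 mm high, loose on the desk. Origin: centre of its underside.
There are look-alikes about, which are no part of the job. Of the things that look like the vise, the middle-sized one is meant.

How it is judged:
By the outcome, as a careful person would: the job done as asked, in the order asked, and still so for the second after the job is handed in, while the arm keeps its last pose, push and grip.
It also fails if it takes over 64 s, if anything falls off the work surface, if the arm or the gripper's body presses on something with over 40 N, if the wrist force passes 120 N, or if a joint passes its speed limit or range.

## Working session

There is one attempt and no reset: what is moved stays moved. The work goes in short steps, Python scripts to look and compute and a tool call to move; the robot and the scene stay as the last step left them, time stands still between calls to the robot, and variables do not carry over. Pictures are saved under pics/ and viewed, and the job is handed in when it is done.

Besides the shell and the picture viewer there is one more tool, called after ">>>" by a JSON object that holds its "fn" and its "kwargs", one argument or row to a line. servo_tool: Moves the arm, as the interface text tells. Its arguments: {"type":"object","properties":{"motion":{"type":"array"},"claw":{"type":"number"},"squeeze":{"type":"number"}},"required":["motion"]}

```bash
ls; mkdir -p pics
python3 - <<'E'
from station import *
import cv2
print(observe()); print(grasp_offset if not callable(grasp_offset) else grasp_offset())
for n in ("scene","top"):
    f=grab_frame(n); cv2.imwrite(f"pics/{n}0.png",cv2.cvtColor(f["image"],cv2.COLOR_RGB2BGR))
    print(n,f["K"],f["k1"],f["pose"])
E
```

```text
pics
{'clock': 0.0, 'joint_positions': array([-1.21618228,  0.41190518, -0.01271064,  1.59710341,  0.00560543,
        1.13431182, -0.0822339 ]), 'joint_velocities': array([-5.58876609e-04,  3.39163894e-04, -4.10987950e-04, -2.29985104e-03,
        5.74099068e-05, -1.17901694e-03,  2.03107524e-03]), 'joint_torque': array([-6.75771571e-04, -6.00616980e+01,  6.81416653e-01, -2.99430209e+01,
        1.36482590e-02,  1.05596255e-02,  3.24632214e-07]), 'tool_pos': array([256.26424802, 569.41390032, 203.72554183]), 'orientation': array([ 8.39742379e-01,  5.42984365e-01, -6.74218912e-04,  5.11111693e-04]), 'wrist_force': array([0.6129419 , 0.39181839, 0.25735842]), 'ft_torque': array([-0.0108892 ,  0.01413635, -0.03793457]), 'grip_width': 0.9968782886362301}
-18.700000000000003
scene [[397.12041053   0.         274.67403919]
 [  0.         397.12041053 211.96331132]
 [  0.           0.           1.        ]] -0.07909929852253589 [[-7.75028345e-01  3.46384961e-01 -5.28534316e-01  1.11683272e+03]
 [ 6.31774707e-01  4.06393661e-01 -6.60079474e-01  6.54224869e+02]
 [-1.38486074e-02 -8.45494915e-01 -5.33803864e-01  6.17393213e+02]
 [ 0.00000000e+00  0.00000000e+00  0.00000000e+00  1.00000000e+00]]
top [[538.96904845   0.         277.78439523]
 [  0.         538.96904845 220.06149928]
 [  0.           0.           1.        ]] -0.044547814781952855 [[-2.58536817e-02 -9.87789720e-01  1.53632865e-01  3.41794014e+02]
 [-9.99632453e-01  2.67997933e-02  4.09014687e-03 -6.09840763e+00]
 [-8.15753404e-03 -1.53470652e-01 -9.88119534e-01  1.53135620e+03]
 [ 0.00000000e+00  0.00000000e+00  0.00000000e+00  1.00000000e+00]]
```

View pics/scene0.png

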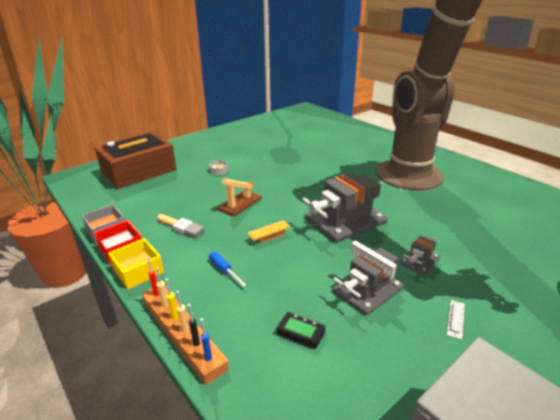

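View pics/top0.png

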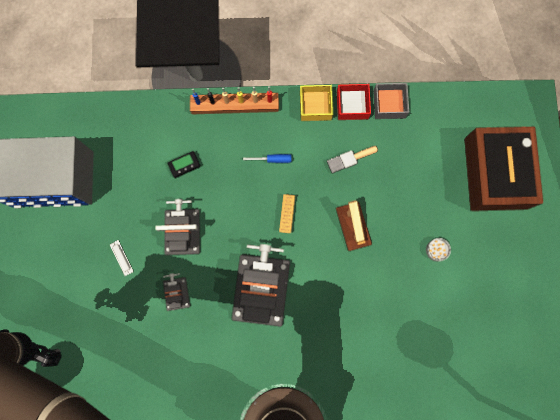

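Top view: there are three vises, at (262,288) large, (181,230) middle and (175,293) small. The middle one holds the silvery comb, so it fits the description. The reed plate is at (287,213) and the rest at (355,225). Next I'll enlarge and measure.

```bash
cat > h.py <<'E'
import numpy as np, cv2
from station import *
from scipy.spatial.transform import Rotation as R
def cloud(f):
    h,w=f["z_map"].shape; u,v=np.meshgrid(np.arange(w),np.arange(h))
    K=f["K"]; D=np.array([f["k1"],0,0,0,0.])
    p=cv2.undistortPoints(np.stack([u,v],-1).reshape(-1,1,2).astype(np.float64),K,D,None,None,None) if False else cv2.undistortPoints(np.stack([u,v],-1).reshape(-1,1,2).astype(np.float64),K,D)
    p=p.reshape(h,w,2); z=f["z_map"].astype(float)
    c=np.stack([p[...,0]*z,p[...,1]*z,z],-1)
    W=c@f["pose"][:3,:3].T+f["pose"][:3,3]; W[z==0]=np.nan
    return W
def ray(f,uv):
    p=cv2.undistortPoints(np.array(uv,float).reshape(-1,1,2),f["K"],np.array([f["k1"],0,0,0,0.])).reshape(-1,2)
    d=np.c_[p,np.ones(len(p))]@f["pose"][:3,:3].T
    return f["pose"][:3,3],d
def atz(f,uv,z):
    o,d=ray(f,uv); return o+d*((z-o[2])/d[:,2])[:,None]
def proj(f,P):
    P=np.asarray(P,float).reshape(-1,3); c=(P-f["pose"][:3,3])@f["pose"][:3,:3]
    s=c[:,:2]/c[:,2:]; r2=(s**2).sum(1,keepdims=True); s=s*(1+f["k1"]*r2)
    return s*f["K"][0,0]+f["K"][:2,2]
def save(n,im,scale=1):
    im=cv2.cvtColor(im,cv2.COLOR_RGB2BGR)
    if scale!=1: im=cv2.resize(im,None,fx=scale,fy=scale,interpolation=cv2.INTER_CUBIC)
    cv2.imwrite("pics/"+n,im)
E
python3 - <<'E'
from h import *
import warnings; warnings.filterwarnings("ignore")
np.set_printoptions(precision=1,suppress=True)
f=grab_frame("top"); np.savez("top0.npz",image=f["image"],z=f["z_map"],K=f["K"],k1=f["k1"],pose=f["pose"])
W=cloud(f)
save("crop_a.png",f["image"][180:320,150:310],4.5) if 0 else save("crop_a.png",f["image"][180:330,140:390],3)
for n in ["reed_plate","block","rest","vise","comb"]:
    for s in silhouettes(n,f)[:4]:
        m=s["mask"]; P=W[m]; P=P[~np.isnan(P[:,0])]
        (c,sz,a)=cv2.minAreaRect(P[:,:2].astype(np.float32))
        print(n,round(s["score"],2),s["location"],m.sum(),np.nanmedian(P,0),"zmax",np.percentile(P[:,2],[5,50,95]),"rect",np.array(c),np.array(sz),a)
E
```

```text
reed_plate 0.69 [286.0, 214.7] 401 [592.5 -24.5  23.6] zmax [17.8 23.6 29. ] rect [593.  -24.2] [ 32.4 104.9] 81.39876556396484
block 0.37 [177.0, 226.8] 218 [550.7 274.2 100.4] zmax [ 69.2 100.4 106.1] rect [553.5 281.5] [119.1  15.6] 89.07708740234375
rest 0.94 [350.9, 227.3] 1114 [ 550.8 -207.8   14.1] zmax [ 6.4 14.1 96.2] rect [ 556.2 -213.9] [132.2  73. ] 15.544506072998047
rest 0.65 [281.7, 161.1] 218 [757.8  -5.2  21.7] zmax [13.2 21.7 28.9] rect [757.4  16.6] [ 26.7 113. ] 1.6474928855895996
vise 0.92 [266.1, 289.0] 3468 [383.9  47.5  98.2] zmax [ 15.4  98.2 122.5] rect [397.6  51.9] [142.3 216.6] 81.00688171386719
vise 0.78 [180.9, 233.3] 1470 [540.6 265.1  67.9] zmax [ 8.1 67.9 86.3] rect [560.6 273.2] [148.6 102.1] 0.32149094343185425
vise 0.7 [174.5, 292.8] 731 [380.1 285.9  42.6] zmax [ 4.1 42.6 57.4] rect [383.8 293.9] [97.6 65.8] 7.868758201599121
comb 0.63 [176.4, 225.7] 160 [550.8 273.6 101.4] zmax [ 90.3 101.4 106.1] rect [551.4 272.6] [ 11.5 100.5] 1.7001198530197144
```

View pics/crop_a.png

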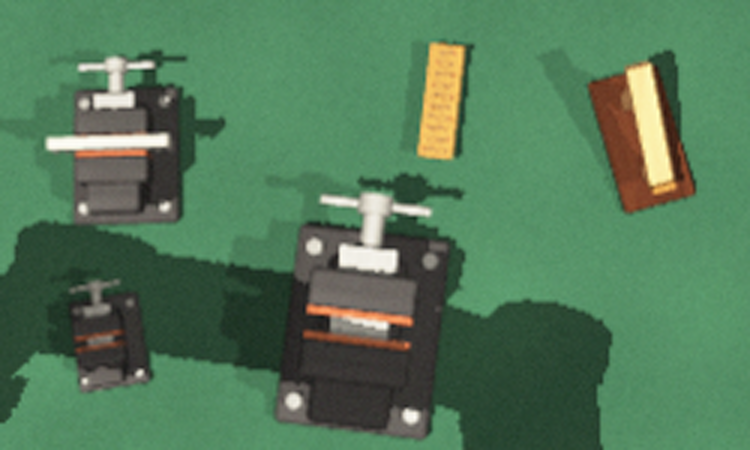

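The enlarged crop confirms it. The middle vise, at crop (125,150), holds the bright comb bar at (47–168,142). The large vise (365,320) and the small one (108,340) are empty look-alikes. The plate is at (442,100), and the rest's bar runs from its stop (665,188) to its high end (640,65). Next I'll fit the geometry.

Run:
```python
from h import *
import warnings; warnings.filterwarnings("ignore")
np.set_printoptions(precision=2,suppress=True)
f=grab_frame("top"); W=cloud(f)
hsv=cv2.cvtColor(f["image"],cv2.COLOR_RGB2HSV)
# desk bias
d=W[150:200,300:330].reshape(-1,3); print("desk z",np.nanmedian(d,0),np.nanstd(d[:,2]))
# bar: bright in rest region
def report(n,m,z=None):
    P=W[m]; P=P[~np.isnan(P[:,0])]
    A=np.c_[P[:,:2]-P[:,:2].mean(0),np.ones(len(P))]
    c,*_=np.linalg.lstsq(A,P[:,2],rcond=None); r=P[:,2]-A@c
    k=abs(r)<8; c,*_=np.linalg.lstsq(A[k],P[k,2],rcond=None)
    print(n,m.sum(),"mean",P.mean(0),"grad",c[:2],"slope",np.degrees(np.arctan(np.hypot(*c[:2]))),"dir",np.degrees(np.arctan2(c[1],c[0])),"c",c[2],"res",(P[k,2]-A[k]@c).std())
    if z is not None:
        v,u=np.nonzero(m); Q=atz(f,np.c_[u,v],z)
        print("   rect at z",cv2.minAreaRect(Q[:,:2].astype(np.float32)))
m=np.zeros(W.shape[:2],bool)
m[195:255,330:380]=True
bar=m&(hsv[...,2]>190)&(hsv[...,1]<150); report("bar",bar)
v,u=np.nonzero(bar); print(u.min(),u.max(),v.min(),v.max())
m[:]=False; m[190:240,275:300]=True
pl=m&(hsv[...,0]<30)&(hsv[...,2]>120); report("plate",pl,24.)
m[:]=False; m[215:240,150:205]=True
cb=m&(hsv[...,1]<60)&(hsv[...,2]>190); report("comb",cb,103.)
big=f["image"].copy()
for M,c in((bar,(255,0,0)),(pl,(0,0,255)),(cb,(255,0,255))): big[M]=c
save("masks.png",big[180:330,140:390],3)
g=grab_frame("scene"); save("scene_crop.png",g["image"][160:320,200:440],3)
```

```text
desk z [ 711.36 -110.03   -0.73] 3.919987150671432
bar 337 mean [ 559.23 -214.47   74.52] grad [0.43 0.56] slope 35.330711242970544 dir 52.377748543363474 c 76.69055171171424 res 2.6023959109455976
349 363 201 241
plate 465 mean [595.64 -25.89  20.89] grad [-0.    0.03] slope 1.7331894900973674 dir 93.16261114311173 c 22.81378133646398 res 2.9875749343796945
   rect at z ((595.2919921875, -25.915721893310547), (34.27350997924805, 110.1976318359375), 81.97836303710938)
comb 183 mean [556.73 277.59  94.3 ] grad [-1.24 -0.1 ] slope 51.31232943655557 dir -175.41999285368075 c 94.94376779181587 res 3.4271486161454754
   rect at z ((566.132568359375, 275.8368225097656), (107.91046905517578, 38.09394073486328), 88.47175598144531)
```

View pics/masks.png

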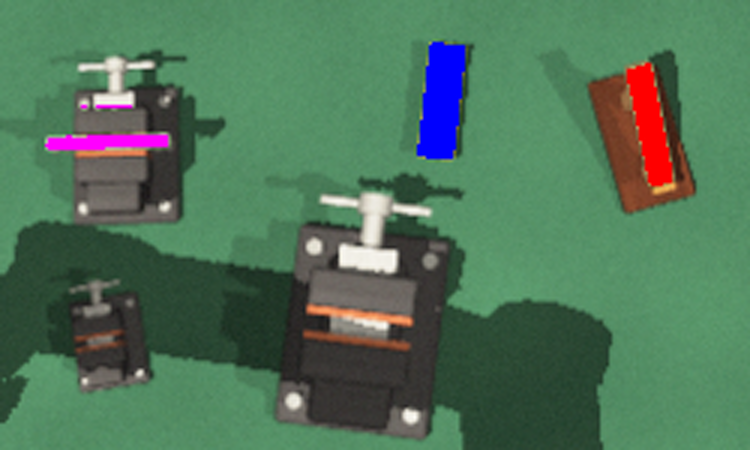

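View pics/scene_crop.png

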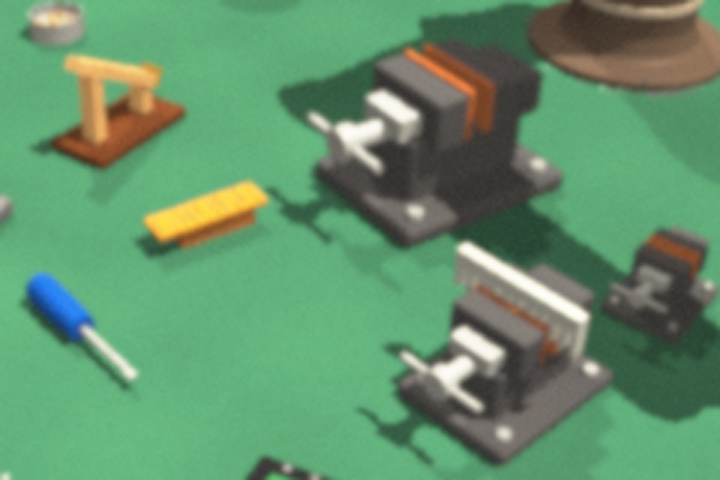

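The masks cover the bar, plate and comb. In the scene crop the comb stands in the middle vise with its screw facing +x, at (520,300). Next is a model-based fit in both views.

```bash
cat > fit.py <<'E'
from h import *
from scipy.optimize import minimize
S=4
def hullmask(f,P,off,shape):
    p=(proj(f,P)-off+0.5)*S-0.5
    m=np.zeros((shape[0]*S,shape[1]*S),np.uint8)
    cv2.fillConvexPoly(m,np.round(cv2.convexHull(p.astype(np.float32))*16).astype(np.int32),1,shift=4)
    return cv2.resize(m.astype(np.float32),(shape[1],shape[0]),interpolation=cv2.INTER_AREA)
def fit(views,model,x0,step):
    # views: list of (f,mask); model(p)->points
    V=[]
    for f,m in views:
        v,u=np.nonzero(m); a,b,c,d=max(v.min()-15,0),v.max()+16,max(u.min()-15,0),u.max()+16
        V.append((f,m[a:b,c:d].astype(np.float32),np.array([c,a])))
    def cost(p):
        return sum(abs(hullmask(f,model(p),o,m.shape)-m).sum()/m.sum() for f,m,o in V)
    best=None
    for k in range(3):
        sim=np.array([x0]+[np.array(x0)+np.eye(len(x0))[i]*step[i]*(1-2*(k%2)) for i in range(len(x0))])
        r=minimize(cost,x0,method="Nelder-Mead",options=dict(initial_simplex=sim,xatol=.02,fatol=1e-4,maxiter=400))
        x0=r.x
    return r.x,r.fun
def box(x,y,z,yaw,lo,hi,pitch=0):
    c=np.array([[i,j,k] for i in(lo[0],hi[0]) for j in(lo[1],hi[1]) for k in(lo[2],hi[2])],float)
    # pitch>0: +x end up
    M=R.from_euler("z",yaw,degrees=True)*R.from_euler("y",-pitch,degrees=True)
    return M.apply(c)+[x,y,z]
E
cat > m1.py <<'E'
from fit import *
np.set_printoptions(precision=2,suppress=True)
t=grab_frame("top"); s=grab_frame("scene")
ht=cv2.cvtColor(t["image"],cv2.COLOR_RGB2HSV); hs=cv2.cvtColor(s["image"],cv2.COLOR_RGB2HSV)
def reg(a,b,c,d):
    m=np.zeros((420,560),bool); m[a:b,c:d]=True; return m
bar=reg(195,255,330,380)&(ht[...,2]>190)&(ht[...,1]<150)
plt_=reg(190,240,275,300)&(ht[...,0]<30)&(ht[...,2]>120)
cb=reg(220,235,150,205)&(ht[...,1]<60)&(ht[...,2]>190)
pls=reg(215,245,245,295)&(hs[...,0]<28)&(hs[...,1]>110)&(hs[...,2]>170)
bed=lambda p: box(p[0],p[1],75,p[2],[-54,-11,0],[63,11,0],30)
print("rest",fit([(t,bar)],bed,[556,-212,14],[6,6,6]))
pl=lambda p: box(p[0],p[1],20,p[2],[-54,-16,0],[54,16,4])
print("plate top",fit([(t,plt_)],pl,[595,-26,-8],[5,5,5]))
print("plate scene",fit([(s,pls)],pl,[595,-26,-8],[5,5,5]))
co=lambda p: box(p[0],p[1],71,p[2],[-54,-5,26],[54,5,32])
print("comb",fit([(t,cb)],co,[552,274,90],[5,5,5]))
o=s["image"].copy(); o[pls]=(255,0,0); save("pls.png",o[200:260,230:310],6)
E
python3 m1.py
```

```text
rest (array([ 554.22, -215.05,   13.92]), np.float64(0.07211538404226303))
plate top (array([595.98, -25.96,  -8.2 ]), np.float64(0.0677194893360138))
plate scene (array([594.6 , -24.67,  -8.01]), np.float64(0.07554200291633606))
comb (array([553.04, 276.2 ,  90.49]), np.float64(0.11627907305955887))
```

View pics/pls.png

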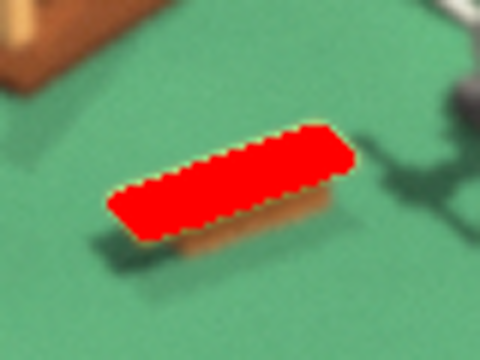

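```bash
cat > go.py <<'E'
import sys
from h import *
def yaw_of(o):
    x=R.from_quat(o["orientation"]).as_matrix()[:,0]; return np.degrees(np.arctan2(x[1],x[0]))
def delta(x,y,z,yaw):
    o=observe(); psi=yaw_of(o); sp=(psi-yaw+90)%180-90   # half-turn equivalent
    new=psi-sp; M=R.from_euler("z",new,degrees=True)*R.from_quat([1,0,0,0])
    d=M.inv().apply(np.array([x,y,z])-o["tool_pos"])/10
    print("t",round(o["clock"],2),"pos",o["tool_pos"].round(1),"yaw",round(psi,2),"F",o["wrist_force"].round(1),"grip",round(o["grip_width"],3),"q",o["joint_positions"].round(2))
    print("SPIN first",round(sp,2),"then shift cm",d.round(2))
if __name__=="__main__": delta(*map(float,sys.argv[1:5]))
E
python3 go.py 595 -25 140 81.9
```

```text
t 0.6 pos [256.4 570.  204.6] yaw 65.78 F [-0.8  0.3 -0.4] grip 1.002 q [-1.22  0.41 -0.01  1.6   0.01  1.13 -0.08]
SPIN first -16.12 then shift cm [-54.13  41.9    6.46]
```

>>> {"fn": "servo_tool", "kwargs": {
  "motion": [
    {"spin": -8},
    {"spin": -8.1},
    {"x": -4.5,"y": 3.5},
    {"x": -4.5,"y": 3.5},
    {"x": -4.5,"y": 3.5}
  ],
  "claw": 65,
  "squeeze": 25
}}

```text
invalid input
```

>>> {"fn": "servo_tool", "kwargs": {
  "motion": [
    {"x": -4.5,"y": 3.5},
    {"x": -4.5,"y": 3.5},
    {"x": -4.5,"y": 3.5},
    {"x": -4.5,"y": 3.5},
    {"x": -4.5,"y": 3.5}
  ]
}}

```text
invalid input
```

>>> {"fn": "servo_tool", "kwargs": {
  "motion": [
    {"x": -4.5,"y": 3.5},
    {"x": -4.5,"y": 3.5},
    {"x": -4.5,"y": 3.5},
    {"z": 3},
    {}
  ]
}}

```text
invalid input
```

```bash
python3 go.py 595 -25 140 81.9
python3 - <<'E'
from h import *
f=grab_frame("wrist"); save("w1.png",f["image"]); print(f["pose"].round(3))
E
```

```text
t 0.6 pos [256.4 570.  204.6] yaw 65.78 F [-0.8  0.3 -0.4] grip 1.002 q [-1.22  0.41 -0.01  1.6   0.01  1.13 -0.08]
SPIN first -16.12 then shift cm [-54.13  41.9    6.46]
[[ 4.10000e-01  8.70000e-01  2.74000e-01  1.88244e+02]
 [ 9.12000e-01 -3.92000e-01 -1.23000e-01  6.00400e+02]
 [ 0.00000e+00  3.00000e-01 -9.54000e-01  3.74565e+02]
 [ 0.00000e+00  0.00000e+00  0.00000e+00  1.00000e+00]]
```

View pics/w1.png

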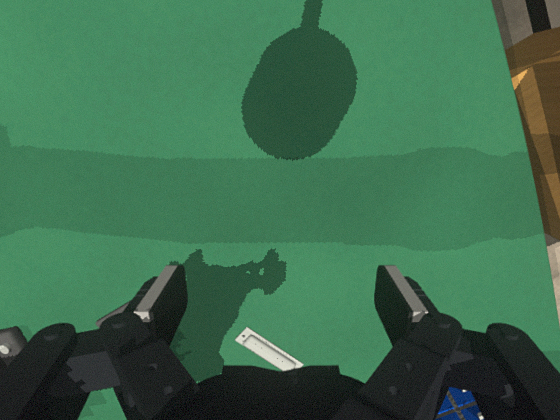

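The arm has not moved. Rows probably need all four keys.

>>> {"fn": "servo_tool", "kwargs": {
  "motion": [
    {"x": 0,"y": 0,"z": 0,"spin": -8},
    {"x": 0,"y": 0,"z": 0,"spin": -8.1},
    {"x": -4.5,"y": 3.5,"z": 0,"spin": 0},
    {"x": -4.5,"y": 3.5,"z": 0,"spin": 0},
    {"x": -4.5,"y": 3.5,"z": 0,"spin": 0}
  ],
  "claw": 65,
  "squeeze": 25
}}

```text
clock: 1.27
tool_pos: [342.1, 420.0, 204.7]
orientation: [0.755, 0.655, 0.0, 0.0]
wrist_force: [0.3, 0.2, -0.0]
grip_width: 0.651
```

>>> {"fn": "servo_tool", "kwargs": {
  "motion": [
    {"x": -4.5,"y": 3.5,"z": 0,"spin": 0},
    {"x": -4.5,"y": 3.5,"z": 0,"spin": 0},
    {"x": -4.5,"y": 3.5,"z": 0,"spin": 0},
    {"x": -4.5,"y": 3.5,"z": 0,"spin": 0},
    {"x": -4.5,"y": 3.5,"z": 0,"spin": 0}
  ]
}}

```text
clock: 1.9
tool_pos: [483.6, 172.4, 205.0]
orientation: [0.755, 0.655, 0.001, 0.0]
wrist_force: [1.2, 0.9, -0.1]
grip_width: 0.649
```

>>> {"fn": "servo_tool", "kwargs": {
  "motion": [
    {"x": -4.5,"y": 3.5,"z": 0,"spin": 0},
    {"x": -4.5,"y": 3.5,"z": 0,"spin": 0},
    {"x": -4.5,"y": 3.5,"z": 0,"spin": 0},
    {"x": 0,"y": 0,"z": 3,"spin": 0},
    {"x": 0,"y": 0,"z": 0,"spin": 0}
  ]
}}

```text
clock: 2.52
tool_pos: [566.1, 25.0, 172.7]
orientation: [0.756, 0.655, -0.002, -0.001]
wrist_force: [-1.0, 0.9, 0.6]
grip_width: 0.65
```

```bash
python3 go.py 595 -25 140 81.9
python3 - <<'E'
from h import *
f=grab_frame("wrist"); save("w2.png",f["image"]); print(f["pose"].round(3))
E
```

```text
t 2.52 pos [566.1  25.  172.7] yaw 81.82 F [-1.   0.9  0.6] grip 0.65 q [-0.31  0.35  0.23  1.79 -0.09  1.02  1.38]
SPIN first -0.08 then shift cm [-4.55  3.56  3.27]
[[ 1.42000e-01  9.45000e-01  2.93000e-01  4.92687e+02]
 [ 9.90000e-01 -1.36000e-01 -4.30000e-02  3.50570e+01]
 [-1.00000e-03  2.96000e-01 -9.55000e-01  3.43025e+02]
 [ 0.00000e+00  0.00000e+00  0.00000e+00  1.00000e+00]]
```

View pics/w2.png

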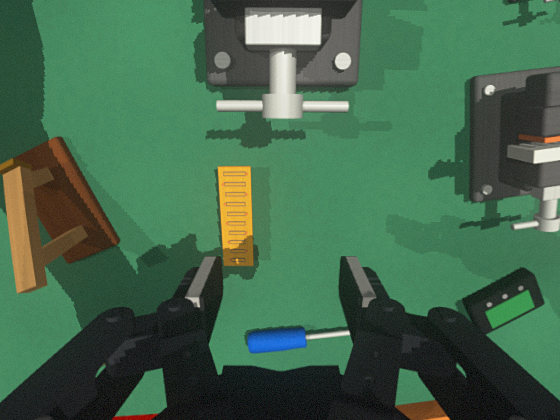

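Wrist view: the plate is at (236,215) with its reeds up, the rest is at left (40,210) and the big vise's handle is at (282,105). I'll refine the plate pose from this close view.

```bash
python3 - <<'E'
from fit import *
np.set_printoptions(precision=2,suppress=True)
f=grab_frame("wrist"); h=cv2.cvtColor(f["image"],cv2.COLOR_RGB2HSV)
m=np.zeros((420,560),bool); m[150:280,205:265]=True
m&=(h[...,0]<32)&(h[...,1]>110)&(h[...,2]>110)
m=cv2.morphologyEx(m.astype(np.uint8),cv2.MORPH_CLOSE,np.ones((7,7)))>0
pl=lambda p: box(p[0],p[1],20,p[2],[-54,-16,0],[54,16,4])
print(m.sum(),fit([(f,m)],pl,[595,-26,-8],[5,5,5]))
E
python3 go.py 595 -25 60 81.9
```

```text
3136 (array([596.26, -26.91,  -8.21]), np.float64(0.02176339365541935))
t 2.62 pos [567.5  26.3 175. ] yaw 81.94 F [-0.1  0.4  1.6] grip 0.648 q [-0.31  0.34  0.23  1.79 -0.09  1.02  1.38]
SPIN first 0.04 then shift cm [-4.69  3.44 11.5 ]
```

>>> {"fn": "servo_tool", "kwargs": {
  "motion": [
    {"x": -4.8,"y": 3.5,"z": 0,"spin": 0},
    {"x": 0,"y": 0,"z": 5.5,"spin": 0},
    {"x": 0,"y": 0,"z": 5.5,"spin": 0},
    {"x": 0,"y": 0,"z": 2.5,"spin": 0},
    {"x": 0,"y": 0,"z": 0,"spin": 0}
  ]
}}

```text
clock: 3.25
tool_pos: [594.7, -25.7, 38.9]
orientation: [0.755, 0.656, -0.001, -0.001]
wrist_force: [-0.7, 0.5, 0.3]
grip_width: 0.653
```

```bash
python3 go.py 595.7 -26.2 9 81.8
python3 - <<'E'
from h import *
f=grab_frame("wrist"); save("w3.png",f["image"])
E
```

```text
t 3.25 pos [594.7 -25.7  38.9] yaw 81.98 F [-0.7  0.5  0.3] grip 0.653 q [-0.2   0.55  0.22  1.83 -0.16  0.78  1.54]
SPIN first 0.18 then shift cm [-0.03  0.1   2.99]
```

View pics/w3.png

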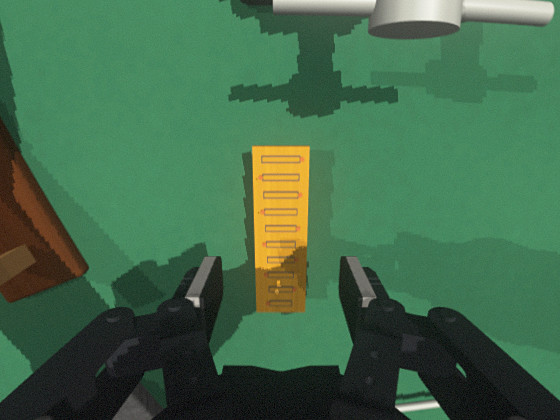

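The plate at (281,230) lies midway between the fingers (205 and 357). Descending, then closing.

>>> {"fn": "servo_tool", "kwargs": {
  "motion": [
    {"x": 0,"y": 0.1,"z": 1.5,"spin": 0},
    {"x": 0,"y": 0,"z": 1.4,"spin": 0},
    {"x": 0,"y": 0,"z": 0,"spin": 0}
  ]
}}

```text
clock: 3.68
tool_pos: [595.7, -27.0, 9.6]
orientation: [0.755, 0.655, -0.001, -0.001]
wrist_force: [-0.8, -0.1, -0.6]
grip_width: 0.648
```

>>> {"fn": "servo_tool", "kwargs": {
  "motion": [
    {"x": 0,"y": 0,"z": 0,"spin": 0},
    {"x": 0,"y": 0,"z": 0,"spin": 0},
    {"x": 0,"y": 0,"z": 0,"spin": 0},
    {"x": 0,"y": 0,"z": 0,"spin": 0}
  ],
  "claw": 10
}}

```text
clock: 4.18
tool_pos: [596.6, -27.1, 10.8]
orientation: [0.755, 0.655, 0.0, 0.0]
wrist_force: [0.5, -0.4, -0.6]
grip_width: 0.096
```

```bash
python3 go.py 595.7 -26.2 9 81.8
python3 - <<'E'
from h import *
f=grab_frame("wrist"); save("w4.png",f["image"])
E
```

```text
t 4.17 pos [596.6 -27.1  10.8] yaw 81.88 F [ 0.5 -0.4 -0.6] grip 0.096 q [-0.19  0.6   0.21  1.84 -0.17  0.72  1.55]
SPIN first 0.08 then shift cm [ 0.07 -0.11  0.18]
```

View pics/w4.png

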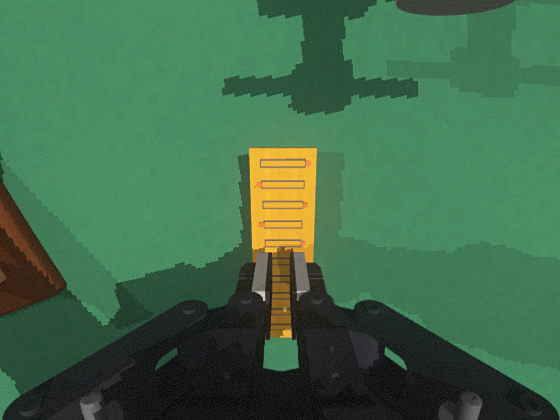

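Run:
```python
from h import *
import warnings; warnings.filterwarnings("ignore")
np.set_printoptions(precision=1,suppress=True)
f=grab_frame("wrist"); W=cloud(f); print(f["z_map"].shape)
for u,v in [(280,160),(280,200),(280,240),(262,258),(262,275),(262,292),(300,258),(300,275),(300,292),(281,265),(281,290),(281,310),(281,330),(250,280),(360,160)]:
    print((u,v),np.nanmedian(W[v-2:v+3,u-2:u+3].reshape(-1,3),0))
s=grab_frame("scene"); save("s4.png",s["image"][140:300,200:400],4)
```

```text
(420, 560)
(280, 160) [547.7 -21.   24.7]
(280, 200) [567.5 -23.9  24.8]
(280, 240) [588.7 -27.   25. ]
(262, 258) [586.2 -34.7  48.3]
(262, 275) [586.3 -33.9  63.6]
(262, 292) [586.9 -33.3  75.3]
(300, 258) [588.7 -17.8  48.4]
(300, 275) [588.4 -18.7  63.8]
(300, 292) [588.8 -19.4  75.1]
(281, 265) [602.9 -28.4  25. ]
(281, 290) [618.  -30.6  25. ]
(281, 310) [630.3 -32.3  25.2]
(281, 330) [644.1 -34.2  25. ]
(250, 280) [589.5 -39.5  60.7]
(360, 160) [557.8  22.2   0.6]
```

View pics/s4.png

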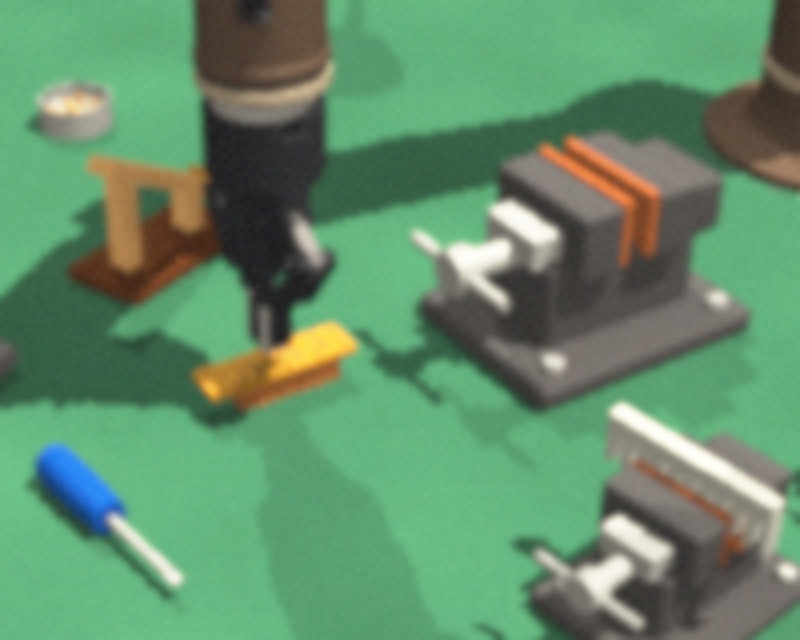

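Run:
```python
from h import *
import warnings; warnings.filterwarnings("ignore")
np.set_printoptions(precision=1,suppress=True)
f=grab_frame("wrist"); W=cloud(f); 
for u in (256,262,268,300,308):
    print(u,[tuple(W[v,u].round(0)) for v in range(240,262,2)])
save("w4c.png",f["image"][220:320,220:340],5)
```

```text
256 [(np.float64(587.0), np.float64(-39.0), np.float64(25.0)), (np.float64(588.0), np.float64(-39.0), np.float64(25.0)), (np.float64(589.0), np.float64(-39.0), np.float64(25.0)), (np.float64(590.0), np.float64(-40.0), np.float64(25.0)), (np.float64(591.0), np.float64(-40.0), np.float64(25.0)), (np.float64(593.0), np.float64(-40.0), np.float64(25.0)), (np.float64(594.0), np.float64(-40.0), np.float64(24.0)), (np.float64(595.0), np.float64(-40.0), np.float64(25.0)), (np.float64(595.0), np.float64(-41.0), np.float64(26.0)), (np.float64(597.0), np.float64(-41.0), np.float64(25.0)), (np.float64(586.0), np.float64(-37.0), np.float64(50.0))]
262 [(np.float64(587.0), np.float64(-36.0), np.float64(25.0)), (np.float64(589.0), np.float64(-36.0), np.float64(24.0)), (np.float64(589.0), np.float64(-36.0), np.float64(26.0)), (np.float64(591.0), np.float64(-37.0), np.float64(25.0)), (np.float64(592.0), np.float64(-37.0), np.float64(25.0)), (np.float64(593.0), np.float64(-37.0), np.float64(25.0)), (np.float64(586.0), np.float64(-35.0), np.float64(42.0)), (np.float64(586.0), np.float64(-35.0), np.floa
[... 1414 characters left out ...]
(np.float64(588.0), np.float64(-18.0), np.float64(51.0))]
308 [(np.float64(591.0), np.float64(-13.0), np.float64(24.0)), (np.float64(592.0), np.float64(-13.0), np.float64(25.0)), (np.float64(592.0), np.float64(-13.0), np.float64(26.0)), (np.float64(594.0), np.float64(-13.0), np.float64(24.0)), (np.float64(595.0), np.float64(-13.0), np.float64(25.0)), (np.float64(596.0), np.float64(-13.0), np.float64(25.0)), (np.float64(598.0), np.float64(-13.0), np.float64(24.0)), (np.float64(599.0), np.float64(-14.0), np.float64(24.0)), (np.float64(600.0), np.float64(-14.0), np.float64(24.0)), (np.float64(601.0), np.float64(-14.0), np.float64(25.0)), (np.float64(603.0), np.float64(-14.0), np.float64(23.0))]
```

View pics/w4c.png

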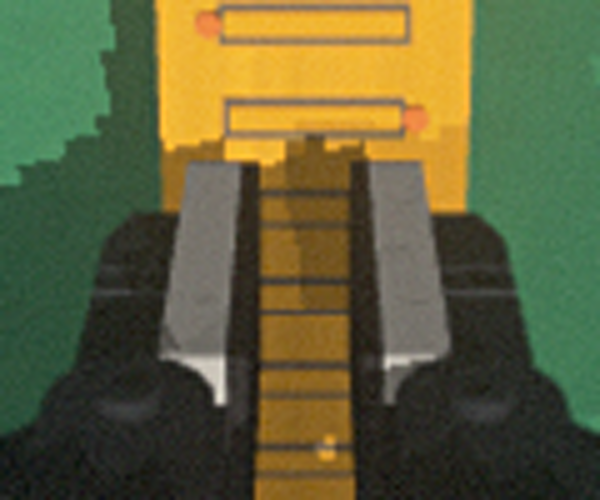

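Run:
```python
from h import *
import warnings; warnings.filterwarnings("ignore")
np.set_printoptions(precision=1,suppress=True)
print(observe()["tool_pos"],observe()["grip_width"])
for n in("scene","wrist"):
    f=grab_frame(n); W=cloud(f)
    # project TCP
    p=observe()["tool_pos"]
    print(n,"TCP px",proj(f,p),"tip40 px",proj(f,[p[0],p[1],40]))
    k=(abs(W[...,0]-597)<14)&(abs(W[...,1]+27)<25)&(W[...,2]>29)&(W[...,2]<120)
    print(k.sum(),np.percentile(W[k][:,2],[0,1,3,10]))
```

```text
[596.6 -27.1  10.6] 0.10452706419686579
scene TCP px [[267.6 233.1]] tip40 px [[267.3 223.9]]
213 [37.1 39.5 41.7 48.1]
wrist TCP px [[281.7 242.9]] tip40 px [[281.9 267.7]]
9985 [40.8 44.6 48.1 57.7]
```

Both cameras agree that the fingertips stand at z≈40 with the reported TCP z at 10.7, so the real tips are about 29 mm higher than the reading. The plate is untouched. I'll open again, go lower and re-measure.

>>> {"fn": "servo_tool", "kwargs": {
  "motion": [
    {"x": 0,"y": -0.05,"z": 0,"spin": 0},
    {"x": 0,"y": 0,"z": 0,"spin": 0},
    {"x": 0,"y": 0,"z": 0,"spin": 0},
    {"x": 0,"y": 0,"z": 0.8,"spin": 0},
    {"x": 0,"y": 0,"z": 0.7,"spin": 0}
  ],
  "claw": 65
}}

```text
clock: 5.1
tool_pos: [595.8, -26.9, -5.1]
orientation: [0.755, 0.655, -0.0, -0.0]
wrist_force: [0.2, 0.5, 0.8]
grip_width: 0.65
```

```bash
cat > tip.py <<'E'
from h import *
import warnings; warnings.filterwarnings("ignore")
np.set_printoptions(precision=1,suppress=True)
o=observe(); p=o["tool_pos"]; print(p,o["grip_width"],o["wrist_force"],o["clock"])
f=grab_frame("wrist"); W=cloud(f); save("wt.png",f["image"])
h=cv2.cvtColor(f["image"],cv2.COLOR_RGB2HSV)
T=R.from_quat(o["orientation"]).inv().apply((W-p).reshape(-1,3)).reshape(W.shape)
grey=(h[...,1]<40)&(h[...,2]>70)&(abs(T[...,1])<25)&(abs(T[...,0])<60)&(T[...,2]>-110)&(T[...,2]<10)
for s in(-1,1):
    k=grey&(np.sign(T[...,0])==s)
    print(s,k.sum(),"x",np.percentile(T[k][:,0],[5,50,95]),"y",np.percentile(T[k][:,1],[5,50,95]),"z",np.percentile(T[k][:,2],[5,50,95,99]))
E
python3 tip.py
```

```text
[595.8 -26.9  -5.1] 0.650348690691437 [0.2 0.5 0.8] 5.1
-1 621 x [-35.  -32.5 -30.2] y [-9.7 -9.1 -6.5] z [-69.3 -56.9 -38.4 -35.8]
1 601 x [28.7 30.8 33.4] y [-9.7 -9.1 -6.4] z [-69.2 -57.6 -38.9 -36.4]
```

View pics/wt.png

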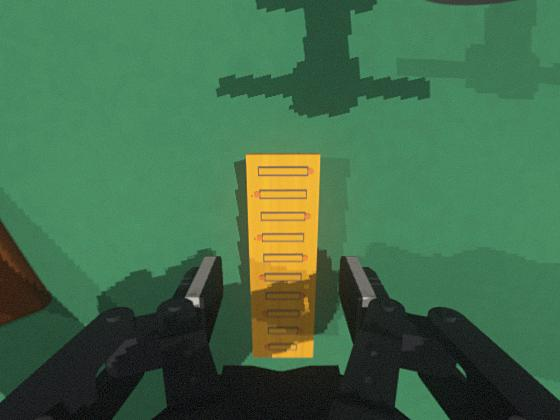

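>>> {"fn": "servo_tool", "kwargs": {
  "motion": [
    {"x": 0,"y": 0,"z": 0.9,"spin": 0},
    {"x": 0,"y": 0,"z": 0.9,"spin": 0},
    {"x": 0,"y": 0,"z": 0,"spin": 0}
  ]
}}

```text
clock: 5.52
tool_pos: [595.3, -27.0, -23.5]
orientation: [0.755, 0.655, -0.001, -0.001]
wrist_force: [0.4, 0.1, 0.5]
grip_width: 0.651
```

>>> {"fn": "servo_tool", "kwargs": {
  "motion": [
    {"x": 0,"y": 0,"z": 0,"spin": 0},
    {"x": 0,"y": 0,"z": 0,"spin": 0},
    {"x": 0,"y": 0,"z": 0,"spin": 0},
    {"x": 0,"y": 0,"z": 0,"spin": 0}
  ],
  "claw": 20
}}

```text
clock: 6.02
tool_pos: [596.2, -27.0, -22.1]
orientation: [0.755, 0.655, 0.0, 0.0]
wrist_force: [0.6, -0.8, 1.5]
grip_width: 0.364
```

```bash
python3 tip.py
```

```text
[596.2 -27.  -22.1] 0.3638730474883554 [ 0.6 -0.8  1.5] 6.025
-1 535 x [-22.7 -20.2 -18. ] y [-9.6 -9.1 -6.2] z [-65.7 -54.7 -36.6 -33.2]
1 536 x [16.6 18.8 21.3] y [-9.6 -9.  -6.3] z [-65.7 -54.8 -36.5 -33.2]
```

View pics/wt.png

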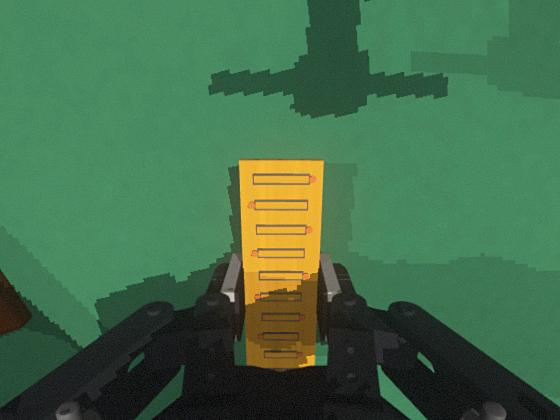

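Plate gripped (opening 31 mm). Lifting it and heading for the rest.

>>> {"fn": "servo_tool", "kwargs": {
  "motion": [
    {"x": 0,"y": 0,"z": -2,"spin": 0},
    {"x": 0,"y": 0,"z": -5,"spin": 0},
    {"x": 0,"y": 0,"z": -5,"spin": -6},
    {"x": 0,"y": 0,"z": 0,"spin": -8},
    {"x": 0,"y": 0,"z": 0,"spin": -8}
  ]
}}

```text
clock: 6.7
tool_pos: [596.5, -27.0, 99.9]
orientation: [0.615, 0.789, 0.001, 0.001]
wrist_force: [0.3, -0.1, -1.5]
grip_width: 0.368
```

```bash
python3 go.py 564 -212.5 95 103.9
```

```text
t 6.7 pos [596.5 -27.   99.9] yaw 104.14 F [ 0.3 -0.1 -1.5] grip 0.368 q [-0.14  0.47  0.14  1.79 -0.08  0.89  1.85]
SPIN first 0.24 then shift cm [-17.22  -7.61   0.49]
```

>>> {"fn": "servo_tool", "kwargs": {
  "motion": [
    {"x": -4.3,"y": -1.9,"z": 0,"spin": 0.2},
    {"x": -4.3,"y": -1.9,"z": 0,"spin": 0},
    {"x": -4.3,"y": -1.9,"z": 0,"spin": 0},
    {"x": -4.3,"y": -1.9,"z": 0,"spin": 0},
    {"x": 0,"y": 0,"z": 0,"spin": 0}
  ]
}}

```text
clock: 7.32
tool_pos: [561.3, -217.8, 99.0]
orientation: [0.621, 0.784, -0.001, 0.001]
wrist_force: [-0.3, -0.2, -0.8]
grip_width: 0.371
```

```bash
python3 go.py 564 -212.5 95 103.9
cat > see.py <<'E'
import sys
from h import *
for n in sys.argv[2:]:
    f=grab_frame(n); np.savez(f"{n}_{sys.argv[1]}.npz",**{k:f[k] for k in("image","z_map","K","k1","pose")})
    im=f["image"]
    if n=="scene": save(f"{sys.argv[1]}_s.png",im[130:290,180:380],4)
    elif n=="top": save(f"{sys.argv[1]}_t.png",im[170:290,280:430],5)
    else: save(f"{sys.argv[1]}_w.png",im)
E
python3 see.py a scene wrist
```

```text
t 7.33 pos [ 561.3 -217.8   99. ] yaw 103.26 F [-0.3 -0.2 -0.8] grip 0.371 q [ 0.16  0.48  0.18  1.77 -0.1   0.89  2.18]
SPIN first -0.64 then shift cm [0.45 0.39 0.4 ]
```

View pics/a_s.png

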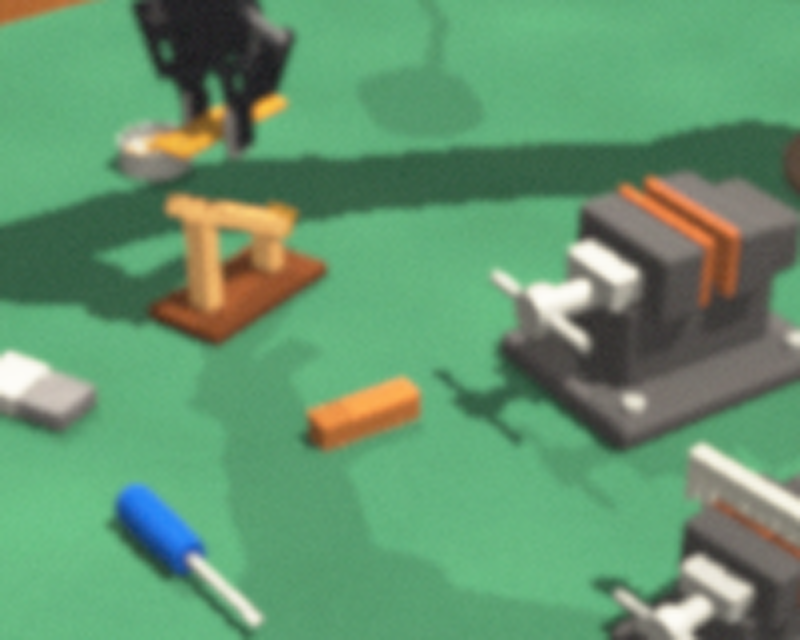

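View pics/a_w.png

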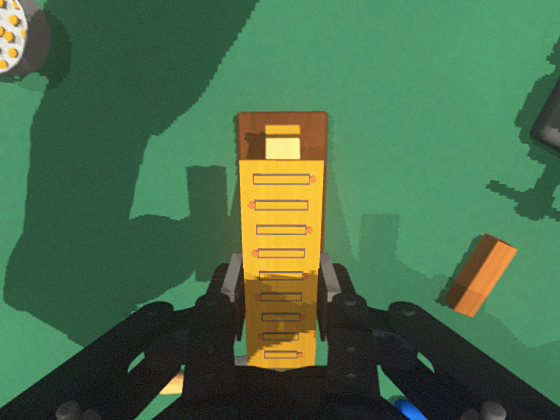

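The plate hangs over the rest. In the wrist view the bar's low end and stop show at (282,130), on the plate's centre line at 282. I'll measure the stop and alignment from this view.

Run:
```python
from h import *
import warnings; warnings.filterwarnings("ignore")
np.set_printoptions(precision=1,suppress=True)
d=dict(np.load("wrist_a.npz")); W=cloud(d); o=observe(); p=o["tool_pos"]
M=R.from_quat(o["orientation"])
T=M.inv().apply((W-p).reshape(-1,3)).reshape(W.shape)  # tool frame
print("cols 275:290 median tool coords (x,y,z), world z")
for v in range(108,176,3):
    print(v,np.nanmedian(T[v,274:291],0),np.nanmedian(W[v,274:291],0), d["image"][v,282])
# edges: bar left/right at row 148, plate at row 170
for v in (127,148,170,200):
    print(v,[ (u,d["image"][v,u].tolist(),T[v,u].round(1).tolist()) for u in list(range(262,270,1))+list(range(296,304,1))] if v in(148,) else "")
save("aw_c.png",d["image"][100:180,230:340],7)
```

```text
cols 275:290 median tool coords (x,y,z), world z
108 [ -1.9 -73.6  97.8] [ 491.8 -231.6    0.6] [ 87 147 104]
111 [ -2.  -71.5  88.1] [ 493.9 -231.2   10.3] [ 92 109  74]
114 [ -2.  -69.3  85.9] [ 496.  -230.7   12.6] [136  90  51]
117 [ -2.  -67.1  85.6] [ 498.1 -230.2   12.9] [141  90  47]
120 [ -2.  -64.9  85.9] [ 500.3 -229.7   12.6] [144  93  52]
123 [ -2.  -62.7  85.4] [ 502.5 -229.1   13.1] [137  85  49]
126 [ -2.1 -62.9  46.1] [ 502.2 -229.3   52.4] [245 190  56]
129 [ -2.1 -61.1  45.2] [ 504.1 -228.9   53.3] [243 190  56]
132 [ -2.1 -59.2  44.1] [ 505.9 -228.5   54.4] [246 190  52]
135 [ -2.1 -57.1  47.1] [ 508.  -227.9   51.4] [132  97  39]
138 [ -2.1 -54.9  49.5] [ 510.1 -227.4   49. ] [236 201 110]
141 [ -2.1 -53.1  48.4] [ 511.7 -227.    50.1] [252 240 152]
144 [ -2.1 -51.2  47.8] [ 513.7 -226.6   50.6] [251 237 142]
147 [ -2.1 -49.4  46.2] [ 515.3 -226.2   52.3] [251 238 145]
150 [ -2.8 -47.5  45.4] [ 517.4 -226.4   53. ] [251 237 144]
153 [ -2.1 -45.7  44.1] [ 519.  -225.3   54.4] [252 240 151]
156 [ -2.2 -43.9  43.4] [ 520.8 -224.9   55.1] [252 241 151]
159 [ -2.4 -56
[... 379 characters left out ...]
], [-17.6, -43.7, 85.9]), (263, [94, 60, 24], [-16.8, -43.7, 86.4]), (264, [100, 67, 38], [-16.0, -43.7, 86.0]), (265, [163, 128, 72], [-13.3, -48.8, 45.9]), (266, [242, 212, 120], [-12.7, -48.7, 46.4]), (267, [255, 244, 145], [-12.0, -48.8, 46.1]), (268, [252, 241, 150], [-11.3, -48.8, 46.1]), (269, [251, 238, 146], [-10.7, -48.8, 45.5]), (296, [251, 244, 157], [7.0, -48.8, 45.3]), (297, [252, 246, 155], [7.7, -48.8, 45.1]), (298, [253, 244, 150], [8.4, -48.7, 46.1]), (299, [239, 214, 124], [11.2, -43.7, 85.5]), (300, [161, 115, 62], [12.0, -43.6, 86.5]), (301, [137, 80, 49], [12.8, -43.7, 85.5]), (302, [142, 84, 44], [13.5, -43.7, 85.3]), (303, [137, 88, 48], [14.4, -43.5, 86.6])]
170 
200
```

View pics/aw_c.png

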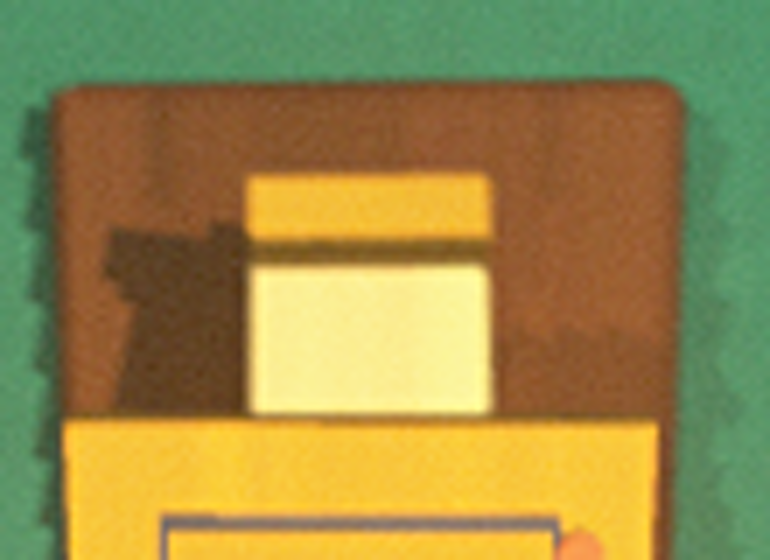

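>>> {"fn": "servo_tool", "kwargs": {
  "motion": [
    {"x": 0.0,"y": 0,"z": 1.5,"spin": 0},
    {"x": 0,"y": 0,"z": 1.5,"spin": 0},
    {"x": 0,"y": 0,"z": 0.5,"spin": 0},
    {"x": 0,"y": 0,"z": 0.5,"spin": 0},
    {"x": 0,"y": 0,"z": 0,"spin": 0}
  ],
  "squeeze": 20
}}

```text
clock: 8.05
tool_pos: [563.0, -211.6, 57.4]
orientation: [0.618, 0.786, 0.0, -0.0]
wrist_force: [-1.4, 1.7, 1.2]
grip_width: 0.365
```

```bash
python3 go.py 564 -212.5 95 103.9;python3 see.py b scene wrist
```

```text
t 8.05 pos [ 563.  -211.6   57.4] yaw 103.71 F [-1.4  1.7  1.2] grip 0.365 q [ 0.16  0.53  0.16  1.8  -0.12  0.81  2.19]
SPIN first -0.19 then shift cm [-0.11  0.08 -3.76]
```

View pics/b_s.png

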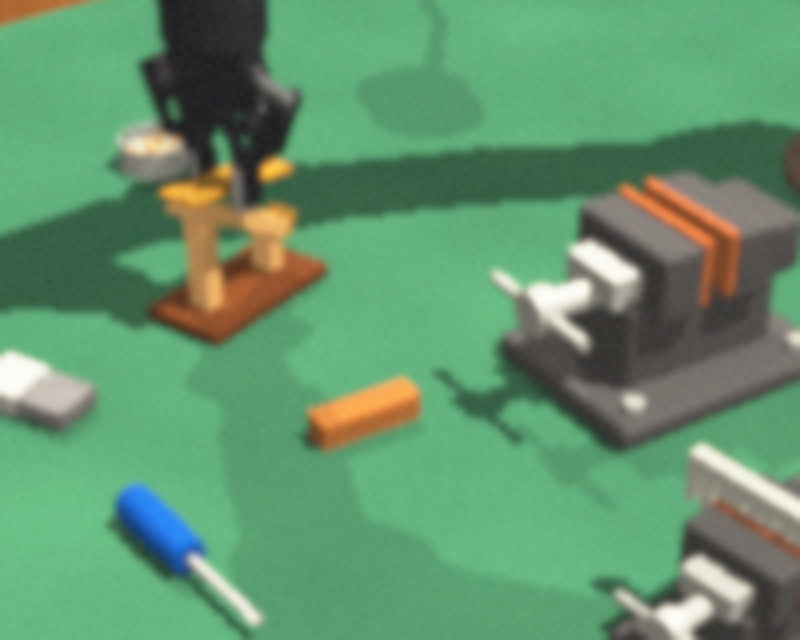

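View pics/b_w.png

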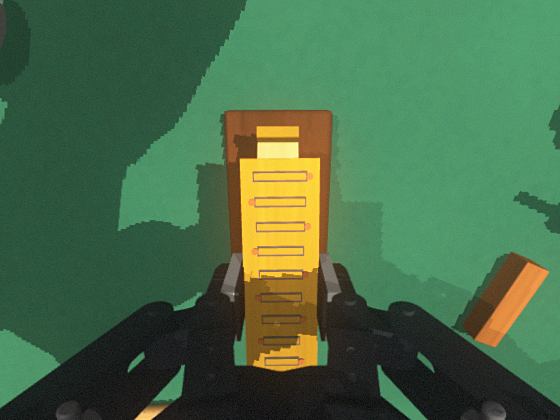

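```bash
cat > al.py <<'E'
from h import *
import sys,warnings; warnings.filterwarnings("ignore")
np.set_printoptions(precision=1,suppress=True)
d=dict(np.load(f"wrist_{sys.argv[1]}.npz")); W=cloud(d); o=observe(); p=o["tool_pos"]
C=np.eye(4); T=R.from_quat(o["orientation"]).inv().apply((W-p).reshape(-1,3)).reshape(W.shape)
g=cv2.cvtColor(d["image"],cv2.COLOR_RGB2HSV).astype(int)
bright=(g[...,2]>200)&(g[...,0]<35)
for v in range(118,250,4):
    us=np.nonzero(bright[v,225:345])[0]+225
    if len(us)<5: continue
    a,b=us.min(),us.max(); zz=np.nanmedian(T[v,a+3:b-2],0)
    # edges at that depth
    print(v,a,b,"edges tool x",T[v,a+1,0],T[v,b-1,0],"mid",(T[v,a+1,0]+T[v,b-1,0])/2,"y",zz[1],"z",zz[2],"wz",np.nanmedian(W[v,a+3:b-2,2]))
E
python3 al.py b
```

```text
126 257 298 edges tool x -15.47282126983671 9.496135252363866 mid -2.988343008736422 y -61.91859720222862 z 44.95429758422804 wz 12.76024885926239
130 257 298 edges tool x -12.80699249363309 7.569486257139313 mid -2.618753118246888 y -62.34208270002139 z 5.000712555487053 wz 52.71312735283226
134 257 298 edges tool x -12.686384478244008 7.559191957389048 mid -2.56359626042748 y -60.39278003523741 z 3.6584692050408436 wz 54.056653079561016
142 258 297 edges tool x -12.776319194701383 7.283112331344043 mid -2.74660343167867 y -55.688669477743154 z 8.893502067388624 wz 48.822800701597814
146 257 298 edges tool x -13.1460380879438 7.873467211974098 mid -2.6362854379848515 y -53.65934287217908 z 7.879696671634266 wz 49.83731466243748
150 257 298 edges tool x -13.168697178102132 7.774562337687684 mid -2.6970674202072242 y -51.6897185730255 z 6.523097931156242 wz 51.194490534253646
154 257 298 edges tool x -13.099464413270299 7.817794838035769 mid -2.640834787617265 y -49.66565902629317 z 5.680100160566042 wz 52.03679370447874
158 257 319 edges tool x -10.07270688083491 13.847405378200355 m
[... 2708 characters left out ...]
61198 mid -1.3719184776585278 y -25.398572785142587 z -43.48938400745011 wz 101.21722308819292
234 242 318 edges tool x -16.699427094812563 14.129661641038087 mid -1.284882726887238 y -23.67982975432037 z -43.661852766349334 wz 101.39146500930318
238 242 318 edges tool x -16.82598113669 14.115175491099421 mid -1.3554028227952895 y -21.959782984971678 z -43.821583326795285 wz 101.54940446085644
242 242 318 edges tool x -16.69020356153685 14.211923752830764 mid -1.2391399043530438 y -20.335323099131294 z -44.250752975466646 wz 101.97665701803311
246 243 318 edges tool x -16.273406081623975 14.272694168495127 mid -1.000355956564424 y -18.64125937491061 z -44.53527486460004 wz 102.26591056117618
```

The plate is already pivoting in the grip, at about 8°. I'll shift it sideways 1.3 mm and keep lowering.

>>> {"fn": "servo_tool", "kwargs": {
  "motion": [
    {"x": -0.13,"y": 0,"z": 0.3,"spin": 0},
    {"x": 0,"y": 0,"z": 0.4,"spin": 0},
    {"x": 0,"y": 0,"z": 0.4,"spin": 0},
    {"x": 0,"y": 0,"z": 0.2,"spin": 0},
    {"x": 0,"y": 0,"z": 0,"spin": 0}
  ]
}}

```text
clock: 8.78
tool_pos: [563.4, -213.9, 44.5]
orientation: [0.618, 0.786, -0.0, 0.0]
wrist_force: [0.9, 0.1, 5.2]
grip_width: 0.366
```

```bash
python3 go.py 564 -212.5 95 103.9;python3 see.py c wrist; python3 al.py c | awk 'NR%3==0'
```

```text
t 8.78 pos [ 563.4 -213.9   44.5] yaw 103.65 F [0.9 0.1 5.2] grip 0.366 q [ 0.16  0.55  0.16  1.81 -0.12  0.79  2.19]
SPIN first -0.25 then shift cm [ 0.12  0.09 -5.05]
138 259 304 edges tool x -11.280664495681606 9.46919671502067 mid -0.9057338903304677 y -59.513470640485416 z -9.68653199592402 wz 54.255501076519266
154 260 303 edges tool x -11.070795246276235 9.390546490199181 mid -0.840124378038527 y -51.286402495367554 z -6.348062003950256 wz 50.9218470128225
166 245 316 edges tool x -16.62569134337192 13.840824675896013 mid -1.3924333337379533 y -48.92564089138992 z -26.52836994726779 wz 71.10116578688162
178 245 316 edges tool x -16.63866667446668 13.972221376885592 mid -1.333222648790544 y -44.070572521810874 z -29.113176236475255 wz 73.68746762963161
190 244 317 edges tool x -16.965322731341733 14.231891981102583 mid -1.3667153751195746 y -39.10519368222805 z -30.933502912889118 wz 75.51070205323836
202 244 317 edges tool x -16.995482143610324 14.271123614596103 mid -1.3621792645071107 y -34.30423356980363 z -33.232818479489936 wz 77.80833842357913
214 244 317 edges tool x -16.832654656165158 14.026661611311768 mid -1.4029965224266947 y -29.294173179553226 z -34.74029266704493 wz 79.31513665113667
226 244 317 edges tool x -16.859196054821737 13.945154652223483 mid -1.4570207012991272 y -24.62494235125228 z -37.159992775977884 wz 81.73444080834886
238 244 317 edges tool x -16.817973500557954 13.943059177181608 mid -1.4374571616881733 y -19.73764475523806 z -38.90860121058943 wz 83.48110904937387
```

>>> {"fn": "servo_tool", "kwargs": {
  "motion": [
    {"x": 0.04,"y": 0,"z": 0.3,"spin": 0},
    {"x": 0,"y": 0,"z": 0.3,"spin": 0},
    {"x": 0,"y": 0,"z": 0.1,"spin": 0},
    {"x": 0,"y": 0,"z": 0,"spin": 0}
  ]
}}

```text
clock: 9.32
tool_pos: [563.2, -213.5, 37.9]
orientation: [0.618, 0.786, -0.0, 0.0]
wrist_force: [0.4, -0.3, 5.6]
grip_width: 0.364
```

```bash
python3 go.py 564 -212.5 95 103.9;python3 see.py d wrist scene; python3 al.py d | awk 'NR%2==0'
```

```text
t 9.32 pos [ 563.2 -213.5   37.9] yaw 103.65 F [ 0.4 -0.3  5.6] grip 0.364 q [ 0.16  0.56  0.16  1.81 -0.12  0.78  2.2 ]
SPIN first -0.25 then shift cm [ 0.08  0.1  -5.71]
134 257 304 edges tool x -11.82005288317352 9.083888943805077 mid -1.368081969684222 y -61.98521249453721 z -15.16201817826906 wz 52.999483424481284
150 258 303 edges tool x -11.68995274909226 8.97635705427068 mid -1.3567978474107898 y -54.07353550900583 z -11.520004029387396 wz 49.360002519577534
158 258 303 edges tool x -11.64934168737597 8.99481441010013 mid -1.3272636386379197 y -50.60462338601395 z -14.078392828904532 wz 51.919945377078506
166 258 303 edges tool x -11.633248584960922 8.925101335935723 mid -1.3540736245125995 y -47.082111549315 z -15.937930346782029 wz 53.77830254944297
174 247 315 edges tool x -16.154865405239264 14.076388634559567 mid -1.0392383853398481 y -44.47071855751612 z -21.993438870645132 wz 59.83295803991814
182 246 315 edges tool x -16.54905042991333 13.969525577300821 mid -1.289762426306254 y -41.227871342508166 z -24.233829381010622 wz 62.07185922080528
190 246 316 edges tool x -1
[... 447 characters left out ...]
50965835114 mid -1.411505134171704 y -28.20722913333917 z -31.270236328258633 wz 69.11893521096425
222 245 316 edges tool x -16.70305344888742 13.91313182387703 mid -1.3949608125051949 y -25.043273754020536 z -33.02868419868235 wz 70.87679481194212
230 245 316 edges tool x -16.544034240289392 14.110789102536668 mid -1.216622568876362 y -22.082504508677005 z -35.20905659056126 wz 73.04988603467396
238 245 317 edges tool x -16.45407802346723 14.371187919006905 mid -1.041445052230162 y -18.87294979303685 z -36.66172543784793 wz 74.51198385147879
246 245 317 edges tool x -16.44600798383429 14.191147162506317 mid -1.1274304106639859 y -15.830814650859345 z -38.428800365071886 wz 76.27516274880301
```

View pics/d_s.png

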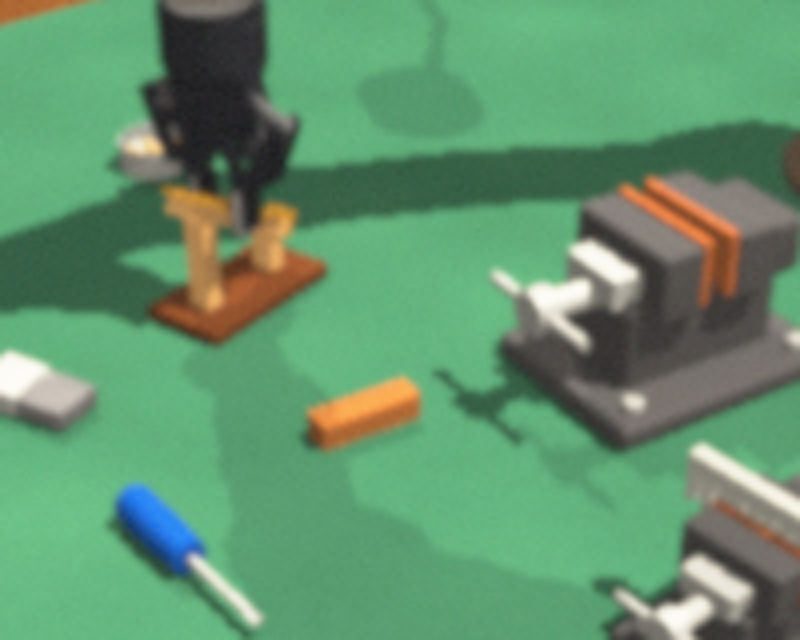

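View pics/d_w.png

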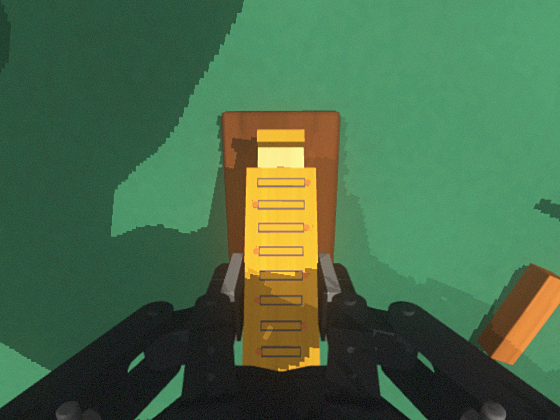

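The plate now lies flat on the bed at 29.9°, with about 11 mm left to the stop. I'll slide it down the slope.

>>> {"fn": "servo_tool", "kwargs": {
  "motion": [
    {"x": 0,"y": -0.3,"z": 0.17,"spin": 0},
    {"x": 0,"y": -0.3,"z": 0.17,"spin": 0},
    {"x": 0,"y": -0.2,"z": 0.12,"spin": 0},
    {"x": 0,"y": 0,"z": 0,"spin": 0}
  ]
}}

```text
clock: 9.93
tool_pos: [554.9, -215.4, 33.0]
orientation: [0.618, 0.786, -0.0, -0.0]
wrist_force: [-1.0, 0.2, 5.0]
grip_width: 0.365
```

```bash
python3 go.py 564 -212.5 95 103.9;python3 see.py e wrist; python3 al.py e | head -20
python3 - <<'E'
from h import *
d=np.load("wrist_e.npz"); save("e_c.png",d["image"][100:200,220:340],6)
E
```

```text
t 9.93 pos [ 554.9 -215.4   33. ] yaw 103.65 F [-1.   0.2  5. ] grip 0.365 q [ 0.17  0.56  0.16  1.83 -0.12  0.76  2.2 ]
SPIN first -0.25 then shift cm [ 0.06  0.95 -6.2 ]
150 256 304 edges tool x -12.139139774780546 9.024106883599552 mid -1.5575164455904966 y -55.071654807249914 z -19.025594998633288 wz 52.0557193604067
154 257 304 edges tool x -11.606290158699835 8.96370084922761 mid -1.3212946547361124 y -53.368470658810836 z -19.94116677751198 wz 52.97088217809471
158 257 304 edges tool x -11.60039422832931 8.869426307149052 mid -1.3654839605901294 y -51.70835596841826 z -21.092737031235256 wz 54.12020109865679
166 260 302 edges tool x -10.573931228771201 8.457575942910065 mid -1.058177642930568 y -47.00735112936631 z -15.54512413052613 wz 48.57158671619777
170 247 315 edges tool x -16.261204604465107 14.101584453475864 mid -1.0798100754946214 y -46.12030927482763 z -20.883298256282934 wz 53.909361168727315
174 247 315 edges tool x -16.239053422774735 14.088457617694317 mid -1.0752979025402087 y -44.41875546688156 z -21.74669759130643 wz 54.77105096710787
178 246 315 edges tool x
[... 1391 characters left out ...]
0886006138 mid -1.2756041008281098 y -28.198076262005415 z -31.24894504663989 wz 64.26475843402072
218 245 316 edges tool x -16.76256824105341 14.01890733575831 mid -1.3718304526475489 y -26.600927589257726 z -32.10064368063039 wz 65.11567193900558
222 245 316 edges tool x -16.70866824486437 14.033403107346535 mid -1.3376325687589175 y -25.02996012498231 z -32.99459320923434 wz 66.00530553986603
226 245 316 edges tool x -16.632200472335317 13.980684208886258 mid -1.3257581317245295 y -23.63944988025791 z -34.33968259913122 wz 67.3511332279609
230 245 316 edges tool x -16.506020940735247 13.888207312226074 mid -1.3089068142545868 y -22.154181311401008 z -35.39155213826148 wz 68.40237770314468
```

View pics/e_c.png

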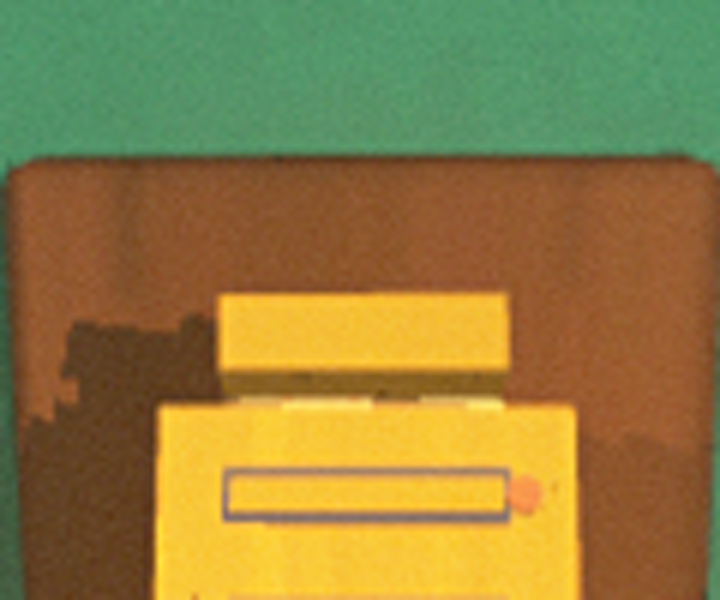

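The gap to the stop is about 2–3 mm (crop rows 370–400). I'll push it home.

>>> {"fn": "servo_tool", "kwargs": {
  "motion": [
    {"x": 0,"y": -0.15,"z": 0.09,"spin": 0},
    {"x": 0,"y": -0.15,"z": 0.08,"spin": 0},
    {"x": 0,"y": -0.15,"z": 0.07,"spin": 0},
    {"x": 0,"y": 0,"z": 0,"spin": 0}
  ]
}}

```text
clock: 10.48
tool_pos: [553.4, -215.9, 31.9]
orientation: [0.618, 0.786, 0.001, 0.002]
wrist_force: [3.0, 1.1, 10.4]
grip_width: 0.366
```

```bash
python3 go.py 564 -212.5 95 103.9;python3 see.py f wrist; python3 al.py f | head -8
python3 - <<'E'
from h import *
d=np.load("wrist_f.npz"); save("f_c.png",d["image"][100:200,220:340],6)
E
```

```text
t 10.47 pos [ 553.4 -215.9   31.9] yaw 103.7 F [ 3.   1.1 10.4] grip 0.366 q [ 0.18  0.56  0.16  1.84 -0.12  0.75  2.21]
SPIN first -0.2 then shift cm [ 0.07  1.11 -6.31]
154 257 304 edges tool x -11.49782814555308 8.90686754988983 mid -1.2954802978316255 y -53.45243291533592 z -20.42038931541932 wz 52.1273310183624
158 257 304 edges tool x -11.508213974315517 8.95656000424447 mid -1.2758269850355237 y -51.76446909910143 z -21.328722667753738 wz 53.047818266141334
162 257 304 edges tool x -11.631118641495135 8.865226983158522 mid -1.3829458291683068 y -50.1096005167888 z -22.39202253461528 wz 54.10769414127036
170 247 315 edges tool x -16.26326211623105 14.019819137370312 mid -1.121721489430369 y -46.17213731185727 z -21.072516029659397 wz 52.81928261805467
174 247 315 edges tool x -16.240590752803087 14.078258266571744 mid -1.0811662431156712 y -44.50327699251199 z -22.074172920998144 wz 53.81489601941834
178 246 315 edges tool x -16.681140231363198 14.029159077310984 mid -1.325990577026107 y -42.845485146276 z -23.055271415575184 wz 54.80931465510923
182 246 315 edges tool x -16.701897326782667 14.029900852697235 mid -1.3359982370427161 y -41.28468301560397 z -24.406781024776357 wz 56.160388280514894
186 246 316 edges tool x -16.494270654039113 14.562817825331848 mid -0.9657264143536324 y -39.58058010786858 z -25.08539308803436 wz 56.870245126134364
```

View pics/f_c.png

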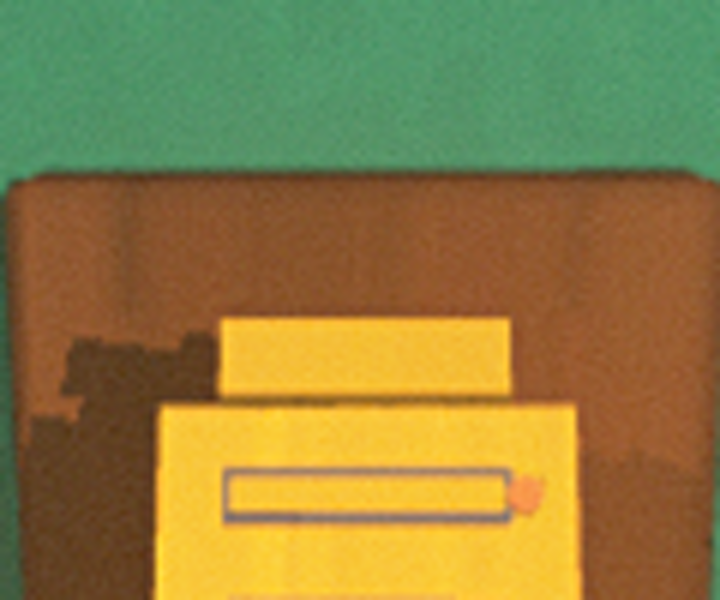

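The plate's end is against the stop and the force rose to 10 N. Releasing it.

>>> {"fn": "servo_tool", "kwargs": {
  "motion": [
    {"x": 0,"y": 0,"z": 0,"spin": 0},
    {"x": 0,"y": 0,"z": 0,"spin": 0},
    {"x": 0,"y": 0,"z": 0,"spin": 0}
  ],
  "claw": 60
}}

```text
clock: 10.9
tool_pos: [550.4, -215.9, 30.0]
orientation: [0.618, 0.786, -0.0, -0.001]
wrist_force: [0.2, -1.0, -0.7]
grip_width: 0.597
```

>>> {"fn": "servo_tool", "kwargs": {
  "motion": [
    {"x": 0,"y": 0,"z": -2,"spin": 0},
    {"x": 0,"y": 0,"z": -4,"spin": 0},
    {"x": 0,"y": 0,"z": -4,"spin": 0},
    {"x": 0,"y": 0,"z": -4,"spin": 0},
    {"x": 0,"y": 0,"z": 0,"spin": 0}
  ]
}}

```text
clock: 11.52
tool_pos: [552.7, -216.8, 173.8]
orientation: [0.618, 0.786, 0.001, 0.003]
wrist_force: [-0.2, -0.6, -0.2]
grip_width: 0.6
```

```bash
python3 go.py 553 276 160 180;python3 see.py g wrist scene
```

```text
t 11.53 pos [ 552.7 -216.8  173.8] yaw 103.66 F [-0.2 -0.6 -0.2] grip 0.6 q [ 0.15  0.38  0.19  1.73 -0.08  1.03  2.18]
SPIN first -76.34 then shift cm [-3.000e-02  4.928e+01  1.380e+00]
```

View pics/g_w.png

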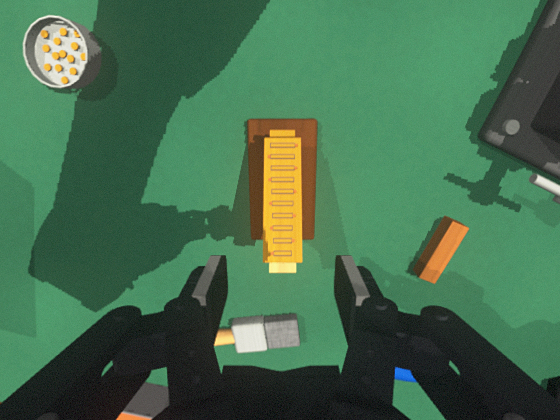

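View pics/g_s.png

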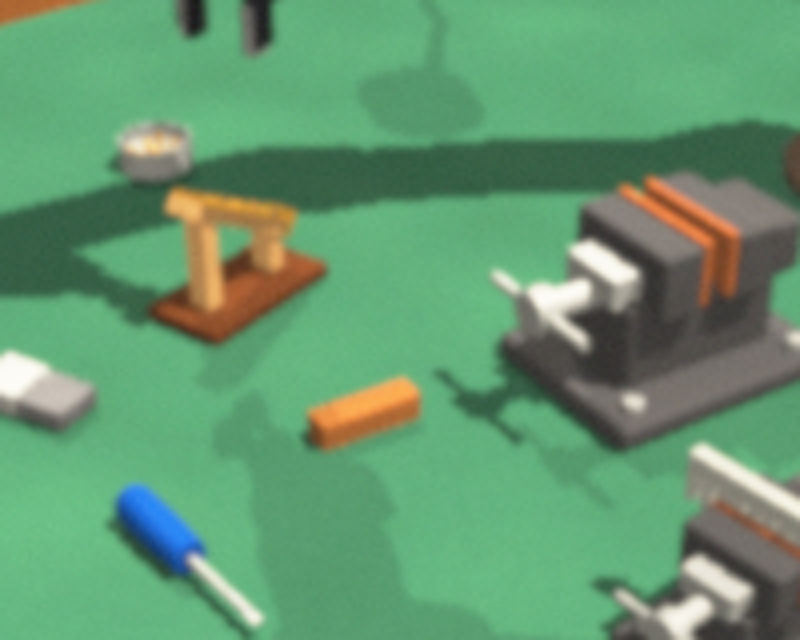

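The plate lies straight on the bed against the stop, at wrist (283,200). I'll fit its pose from this view, then go to the comb.

Run:
```python
from fit import *
np.set_printoptions(precision=2,suppress=True)
f=dict(np.load("wrist_g.npz")); W=cloud(f); h=cv2.cvtColor(f["image"],cv2.COLOR_RGB2HSV)
m=np.zeros((420,560),bool); m[137:263,262:304]=True
m&=(h[...,0]<32)&(h[...,1]>150)&(h[...,2]>150)
m=cv2.morphologyEx(m.astype(np.uint8),cv2.MORPH_CLOSE,np.ones((7,7)))>0
pl=lambda p: box(p[0],p[1],p[3],p[2],[-54,-16,4],[54,16,4],30)
print(m.sum(),fit([(f,m)],pl,[554,-215,13.9,75],[4,4,4,4]))
P=W[m&(f["z_map"]>0)]; A=np.c_[P[:,:2]-P[:,:2].mean(0),np.ones(len(P))]; c=np.linalg.lstsq(A,P[:,2],rcond=None)[0]
print("plane dir",np.degrees(np.arctan2(c[1],c[0])),"slope",np.degrees(np.arctan(np.hypot(*c[:2]))),"mean",P.mean(0))
save("g_c.png",f["image"][110:280,230:340],4.5)
```

```text
4887 (array([ 553.88, -216.64,   13.48,   77.67]), np.float64(0.017214037477970123))
plane dir -8.506468543268692 slope 31.508233921613016 mean [ 554.45 -216.43   78.76]
```

View pics/g_c.png

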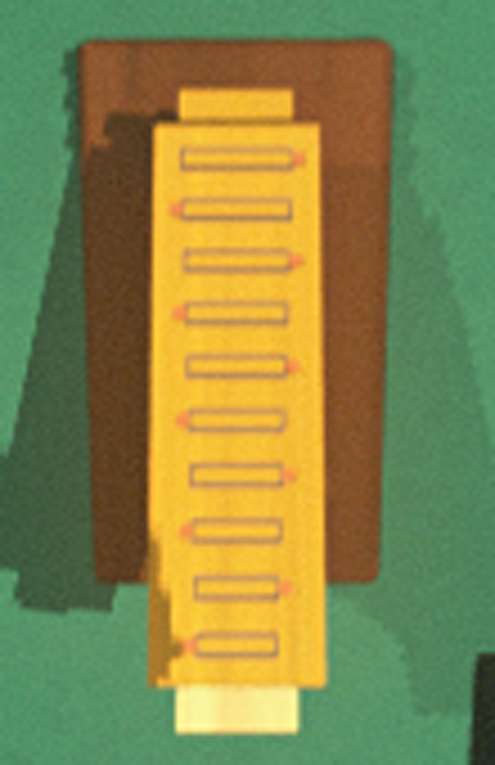

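>>> {"fn": "servo_tool", "kwargs": {
  "motion": [
    {"x": 4.8,"y": 1.17,"z": 0,"spin": 0},
    {"x": 4.8,"y": 1.17,"z": 0,"spin": 0},
    {"x": 4.8,"y": 1.17,"z": 0,"spin": 0},
    {"x": 4.8,"y": 1.17,"z": 0,"spin": 0},
    {"x": 4.8,"y": 1.17,"z": 0,"spin": 0}
  ]
}}

```text
clock: 12.25
tool_pos: [549.9, 32.5, 168.9]
orientation: [0.618, 0.786, -0.001, -0.001]
wrist_force: [1.3, 0.0, 0.2]
grip_width: 0.597
```

>>> {"fn": "servo_tool", "kwargs": {
  "motion": [
    {"x": 4.8,"y": 1.17,"z": 0,"spin": 0},
    {"x": 4.8,"y": 1.17,"z": 0,"spin": 0},
    {"x": 4.8,"y": 1.17,"z": 0,"spin": 0},
    {"x": 4.8,"y": 1.17,"z": 0,"spin": 0},
    {"x": 0,"y": 0,"z": 0,"spin": 10}
  ],
  "claw": 45
}}

```text
clock: 12.88
tool_pos: [548.9, 233.8, 168.2]
orientation: [0.683, 0.731, -0.001, -0.002]
wrist_force: [-0.2, -0.5, -0.4]
grip_width: 0.446
```

>>> {"fn": "servo_tool", "kwargs": {
  "motion": [
    {"x": 0,"y": 0,"z": 0,"spin": 10},
    {"x": 0,"y": 0,"z": 0,"spin": 10},
    {"x": 0,"y": 0,"z": 0,"spin": 10},
    {"x": 0,"y": 0,"z": 0,"spin": 10},
    {"x": 0,"y": 0,"z": 0,"spin": 10}
  ]
}}

```text
clock: 13.5
tool_pos: [550.2, 228.1, 168.6]
orientation: [0.929, 0.369, -0.002, 0.0]
wrist_force: [-0.4, 0.3, -0.5]
grip_width: 0.455
```

>>> {"fn": "servo_tool", "kwargs": {
  "motion": [
    {"x": 0,"y": 0,"z": 0,"spin": 10},
    {"x": 0,"y": 0,"z": 0,"spin": 10},
    {"x": 0,"y": 0,"z": 0,"spin": 10},
    {"x": 0,"y": 0,"z": 0,"spin": 10},
    {"x": 0,"y": 0,"z": 0,"spin": 3}
  ]
}}

```text
clock: 14.12
tool_pos: [550.2, 228.2, 168.6]
orientation: [1.0, 0.004, -0.001, 0.001]
wrist_force: [0.7, 0.8, 0.5]
grip_width: 0.445
```

```bash
python3 go.py 553 276 160 0.5;python3 see.py h wrist
```

```text
t 14.12 pos [550.2 228.2 168.6] yaw 0.48 F [0.7 0.8 0.5] grip 0.445 q [-0.78  0.41  0.41  1.73 -0.19  1.04 -0.3 ]
SPIN first -0.02 then shift cm [ 0.33 -4.77  0.86]
```

View pics/h_w.png

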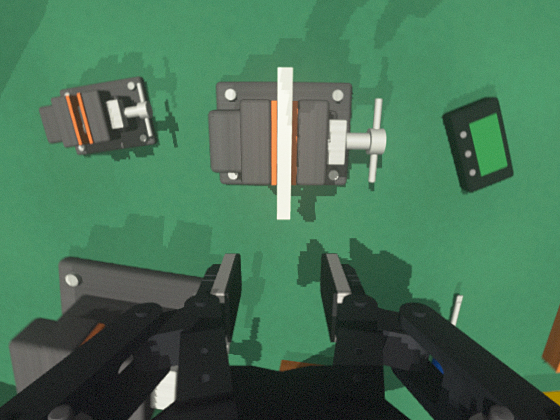

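The comb stands at (285,68–218), with jaw tops at (313,142) on the screw side and (255,142) at the rear. Measuring these.

Run:
```python
from fit import *
import warnings; warnings.filterwarnings("ignore")
np.set_printoptions(precision=1,suppress=True)
f=dict(np.load("wrist_h.npz")); W=cloud(f); h=cv2.cvtColor(f["image"],cv2.COLOR_RGB2HSV)
m=np.zeros((420,560),bool); m[60:225,270:300]=True; m&=(h[...,1]<45)&(h[...,2]>190)
co=lambda p: box(p[0],p[1],71,p[2],[-54,-5,32],[54,5,32])
print(m.sum(),fit([(f,m)],co,[553,276,90.5],[4,4,4]))
P=W[m&(f["z_map"]>0)]; print("z",np.percentile(P[:,2],[5,50,95]))
for v in (90,96,100,104,120,142,160,176,182,186,190,200):
    print(v,"rear",W[v,255],"front",W[v,313])
print([ (u,W[142,u].round(0).tolist()) for u in range(206,350,6)])
```

```text
2192 (array([553.6, 274.1,  90.2]), np.float64(0.04262659698724747))
z [102.3 103.6 104.8]
90 rear [526.9 316.6  15.1] front [581.4 317.1  14.1]
96 rear [526.8 311.2  14.6] front [581.5 311.6  15.1]
100 rear [532.1 306.8  84.3] front [575.4 307.2  82.4]
104 rear [532.  303.9  83.3] front [575.2 304.3  85.7]
120 rear [532.  292.3  85.1] front [575.7 292.7  84.7]
142 rear [531.8 275.9  85.3] front [576.2 276.3  84.8]
160 rear [531.6 262.   85.2] front [576.7 262.4  85. ]
176 rear [531.5 249.7  86.7] front [577.3 249.5  84. ]
182 rear [531.3 244.3  84.4] front [577.4 244.8  84.7]
186 rear [524.5 220.2   0.7] front [586.3 220.3  -1. ]
190 rear [524.6 216.2   1.9] front [586.5 215.9  -1.3]
200 rear [524.2 204.6   0.1] front [586.6 205.5   1.3]
[(206, [475.0, 266.0, 1.0]), (212, [497.0, 275.0, 77.0]), (218, [502.0, 275.0, 79.0]), (224, [507.0, 275.0, 78.0]), (230, [511.0, 275.0, 77.0]), (236, [516.0, 275.0, 76.0]), (242, [522.0, 276.0, 83.0]), (248, [526.0, 276.0, 85.0]), (254, [531.0, 276.0, 84.0]), (260, [536.0, 276.0, 85.0]), (266, [540.0, 276.0, 84.0]), (272, [545.0, 276.0, 85.0]), (278, [550.0, 278.0, 104.0]), (284, [554.0, 278.0, 104.0]), (290, [558.0, 278.0, 103.0]), (296, [563.0, 276.0, 86.0]), (302, [568.0, 276.0, 85.0]), (308, [572.0, 276.0, 85.0]), (314, [577.0, 276.0, 84.0]), (320, [582.0, 276.0, 85.0]), (326, [586.0, 276.0, 85.0]), (332, [593.0, 275.0, 72.0]), (338, [598.0, 275.0, 72.0]), (344, [603.0, 275.0, 71.0])]
```

>>> {"fn": "servo_tool", "kwargs": {
  "motion": [
    {"x": 0.35,"y": -4.65,"z": 0,"spin": 0},
    {"x": 0,"y": 0,"z": 4,"spin": 0},
    {"x": 0,"y": 0,"z": 4,"spin": 0},
    {"x": 0,"y": 0,"z": 0,"spin": 0},
    {"x": 0,"y": 0,"z": 0,"spin": 0}
  ],
  "claw": 40
}}

```text
clock: 14.8
tool_pos: [554.7, 275.1, 91.2]
orientation: [1.0, 0.006, 0.0, 0.0]
wrist_force: [-0.1, -0.4, -0.3]
grip_width: 0.396
```

```bash
python3 go.py 553.6 275 59 0.3;python3 tip.py; python3 see.py i wrist
```

```text
t 14.8 pos [554.7 275.1  91.2] yaw 0.67 F [-0.1 -0.4 -0.3] grip 0.396 q [-0.8   0.53  0.37  1.75 -0.23  0.91 -0.32]
SPIN first 0.37 then shift cm [-0.11  0.01  3.22]
[554.7 275.1  91.2] 0.39581314925000943 [-0.1 -0.4 -0.3] 14.8
-1 3982 x [-32.7 -18.4  -1.1] y [-22.7  -8.2  17.9] z [-59.7   6.1   7.7   8.5]
1 3921 x [ 1.4 19.7 30.7] y [-22.6  -7.4  20. ] z [-64.3   6.3   7.7   8.3]
```

View pics/i_w.png

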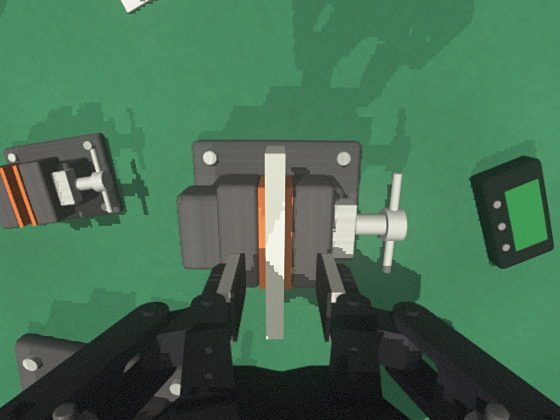

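Run:
```python
from h import *
import warnings; warnings.filterwarnings("ignore")
np.set_printoptions(precision=1,suppress=True)
d=dict(np.load("wrist_i.npz")); W=cloud(d); o=observe(); p=o["tool_pos"]
T=R.from_quat(o["orientation"]).inv().apply((W-p).reshape(-1,3)).reshape(W.shape)
for v in (160,220,260,280,300,330):
    k=np.nonzero((abs(T[v,:,2]+12)<6)&(abs(T[v,:,0])<15))[0]
    if len(k): print(v,k.min(),k.max(),T[v,k.min()],T[v,k.max()])
k=(T[...,2]<-33)&(T[...,2]>-45)&(abs(T[...,0])<22)&(abs(T[...,1])<14)
for s in(-1,1):
    q=T[k&(np.sign(T[...,0])==s)]; print(s,len(q),np.percentile(abs(q[:,0]),[2,10,50]),"zmax",q[:,2].max())
```

```text
160 265 284 [ -5.9 -49.6 -11.9] [  3.3 -49.6 -12.1]
220 265 284 [ -6.4 -18.5 -11.2] [  3.4 -18.   -9.7]
260 265 283 [ -6.7   3.6 -12.4] [  2.9   4.5 -10.6]
280 266 283 [ -6.4  16.3 -11.4] [  2.9  16.5 -11. ]
300 266 283 [ -6.5  28.9 -11.4] [  3.   28.9 -11.5]
330 266 282 [ -6.9  49.6 -11.1] [  2.4  49.2 -11.5]
-1 323 [15.5 15.5 16.1] zmax -33.05779747145593
1 245 [18.6 18.7 18.8] zmax -33.03095800557979
```

>>> {"fn": "servo_tool", "kwargs": {
  "motion": [
    {"x": -0.05,"y": 0,"z": 1.6,"spin": 0.3},
    {"x": 0,"y": 0,"z": 1.6,"spin": 0},
    {"x": 0,"y": 0,"z": 0,"spin": 0}
  ]
}}

```text
clock: 15.28
tool_pos: [553.2, 275.0, 57.2]
orientation: [1.0, 0.003, -0.001, 0.0]
wrist_force: [-1.1, -0.3, -0.1]
grip_width: 0.398
```

>>> {"fn": "servo_tool", "kwargs": {
  "motion": [
    {"x": 0,"y": 0,"z": 0,"spin": 0},
    {"x": 0,"y": 0,"z": 0,"spin": 0},
    {"x": 0,"y": 0,"z": 0,"spin": 0},
    {"x": 0,"y": 0,"z": 0,"spin": 0}
  ],
  "claw": 5,
  "squeeze": 25
}}

```text
clock: 15.78
tool_pos: [552.1, 274.9, 57.9]
orientation: [1.0, 0.003, -0.001, 0.0]
wrist_force: [-5.6, 0.1, 0.4]
grip_width: 0.198
```

```bash
python3 go.py 553.6 275 59 0.3; python3 see.py j wrist
```

```text
t 15.78 pos [552.1 274.9  57.9] yaw 0.39 F [-5.6  0.1  0.4] grip 0.198 q [-0.79  0.57  0.35  1.77 -0.25  0.85 -0.31]
SPIN first 0.09 then shift cm [ 0.15 -0.   -0.11]
```

View pics/j_w.png

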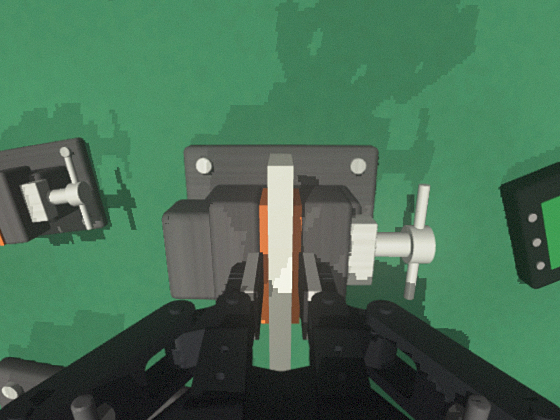

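>>> {"fn": "servo_tool", "kwargs": {
  "motion": [
    {"x": 0,"y": 0,"z": 0,"spin": 0},
    {"x": 0,"y": 0,"z": 0,"spin": 0},
    {"x": 0,"y": 0,"z": 0,"spin": 0}
  ]
}}

```text
clock: 16.2
tool_pos: [552.0, 275.0, 57.9]
orientation: [1.0, 0.003, -0.001, 0.0]
wrist_force: [-5.7, -0.6, 0.8]
grip_width: 0.202
```

```bash
python3 go.py 553.6 275 59 0.3; python3 see.py k wrist;  python3 - <<'E'
from h import *
d=np.load("wrist_k.npz"); save("k_c.png",d["image"][180:340,200:360],4.5)
E
```

```text
t 16.2 pos [552.  275.   57.9] yaw 0.4 F [-5.7 -0.6  0.8] grip 0.202 q [-0.79  0.57  0.35  1.77 -0.25  0.85 -0.31]
SPIN first 0.1 then shift cm [ 0.16 -0.   -0.11]
```

View pics/k_c.png

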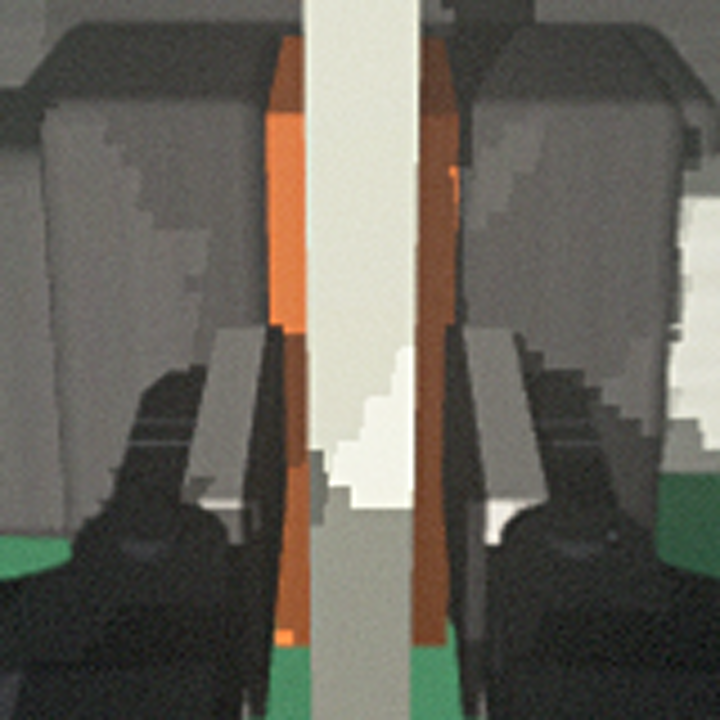

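The pads stopped at 17 mm without touching the comb; the left finger is probably catching the copper jaw edge. I'll raise 3 mm so it can close freely.

>>> {"fn": "servo_tool", "kwargs": {
  "motion": [
    {"x": 0.0,"y": 0,"z": -0.15,"spin": 0},
    {"x": 0,"y": 0,"z": -0.15,"spin": 0},
    {"x": 0,"y": 0,"z": 0,"spin": 0},
    {"x": 0,"y": 0,"z": 0,"spin": 0}
  ]
}}

```text
clock: 16.75
tool_pos: [553.1, 275.1, 61.4]
orientation: [1.0, 0.003, -0.001, 0.0]
wrist_force: [-5.0, -0.3, -2.7]
grip_width: 0.108
```

```bash
python3 go.py 553.6 275 59 0.3
```

```text
t 16.75 pos [553.1 275.1  61.4] yaw 0.38 F [-5.  -0.3 -2.7] grip 0.108 q [-0.79  0.57  0.36  1.77 -0.25  0.85 -0.32]
SPIN first 0.08 then shift cm [0.05 0.01 0.24]
```

>>> {"fn": "servo_tool", "kwargs": {
  "motion": [
    {"x": -0.05,"y": 0,"z": -0.3,"spin": 0},
    {"x": 0,"y": 0,"z": -0.6,"spin": 0},
    {"x": 0,"y": 0,"z": -0.8,"spin": 0},
    {"x": 0,"y": 0,"z": -1.3,"spin": 0},
    {"x": 0,"y": 0,"z": 0,"spin": 0}
  ]
}}

```text
clock: 17.38
tool_pos: [554.9, 275.7, 93.7]
orientation: [1.0, 0.003, 0.002, -0.001]
wrist_force: [0.2, 0.9, -0.6]
grip_width: 0.112
```

```bash
python3 go.py 553.6 275 59 0.3; python3 see.py l wrist scene
python3 - <<'E'
from h import *
d=np.load("scene_l.npz"); save("l_c.png",d["image"][190:320,310:440],5)
E
```

```text
t 17.38 pos [554.9 275.7  93.7] yaw 0.36 F [ 0.2  0.9 -0.6] grip 0.112 q [-0.81  0.53  0.37  1.75 -0.23  0.91 -0.33]
SPIN first 0.06 then shift cm [-0.13  0.07  3.47]
```

View pics/l_c.png

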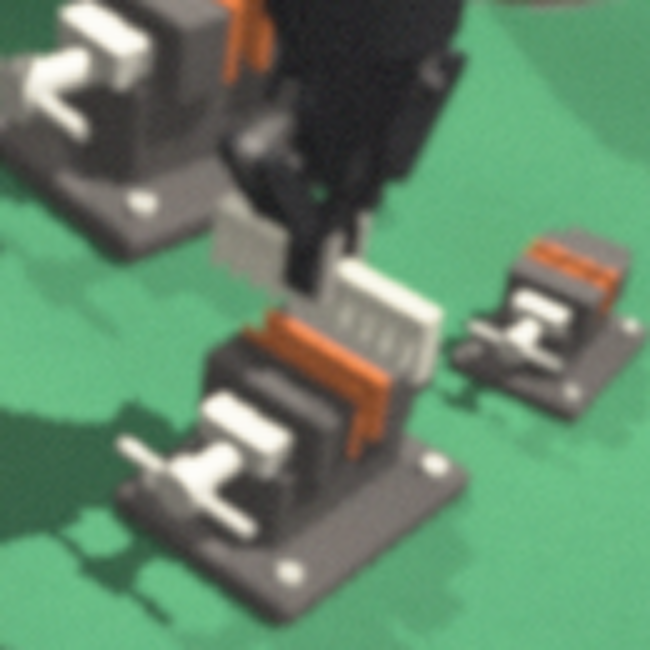

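View pics/l_w.png

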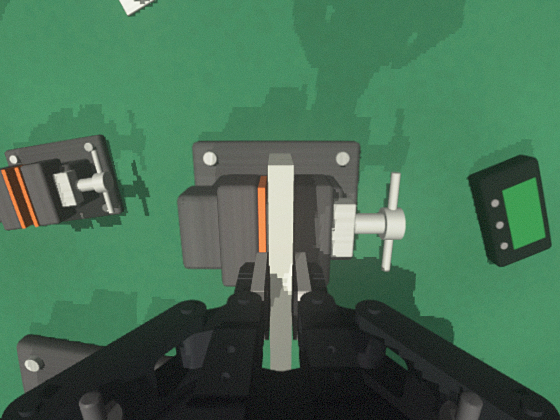

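Comb drawn clear of the jaws, its teeth at about 103 mm. With a vertical tool I'll pitch it by levering its +y end on the screw-side jaw's end. First I'll position it.

>>> {"fn": "servo_tool", "kwargs": {
  "motion": [
    {"x": 0.6,"y": 3.95,"z": 0,"spin": 0},
    {"x": 1.3,"y": 3.95,"z": 0,"spin": 0},
    {"x": 0,"y": 0,"z": 0,"spin": 0},
    {"x": 0,"y": 0,"z": 1.0,"spin": 0},
    {"x": 0,"y": 0,"z": 0,"spin": 0}
  ],
  "squeeze": 20
}}

```text
clock: 18.1
tool_pos: [571.4, 197.5, 80.2]
orientation: [1.0, 0.004, -0.001, 0.0]
wrist_force: [-0.7, 0.0, -0.3]
grip_width: 0.111
```

```bash
python3 go.py 574 196.5 75 0.3; python3 see.py m wrist scene
python3 - <<'E'
from h import *
d=np.load("scene_m.npz"); save("m_c.png",d["image"][190:320,270:400],5)
E
```

```text
t 18.1 pos [571.4 197.5  80.2] yaw 0.48 F [-0.7  0.  -0.3] grip 0.111 q [-0.68  0.53  0.37  1.79 -0.24  0.87 -0.19]
SPIN first 0.18 then shift cm [0.26 0.1  0.52]
```

View pics/m_c.png

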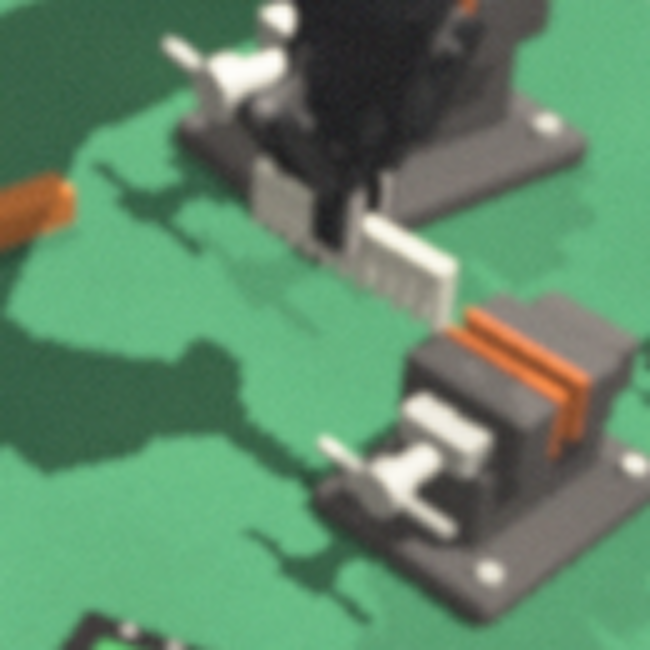

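View pics/m_w.png

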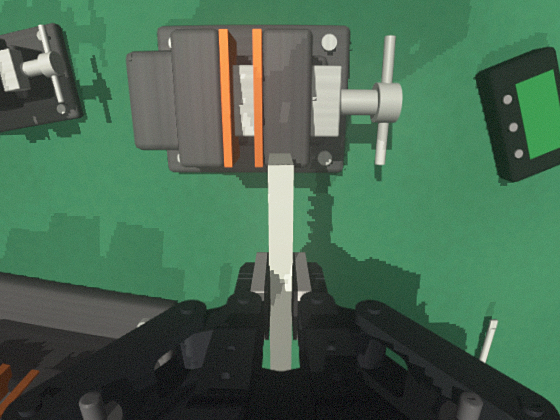

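Run:
```python
from h import *
import warnings; warnings.filterwarnings("ignore")
np.set_printoptions(precision=1,suppress=True)
d=dict(np.load("wrist_m.npz")); W=cloud(d)
for v in (148,151,153,155,157,160,164,168,200,240): print(v,W[v,281],"jaw",W[v,303])
```

```text
148 [572.9 252.1  84.4] jaw [583.9 252.3  85.3]
151 [572.9 250.5  84.3] jaw [584.  250.7  84.9]
153 [572.9 250.7  92.8] jaw [584.1 249.7  84.4]
155 [572.9 250.8  99.8] jaw [584.1 248.5  83.8]
157 [572.9 250.8 105.4] jaw [584.1 247.6  84.3]
160 [572.9 251.  114.7] jaw [584.2 246.   84.1]
164 [572.9 250.8 123.5] jaw [584.3 243.8  82.9]
168 [573.  249.3 123.6] jaw [589.1 228.8  14.5]
200 [573.1 236.6 124.8] jaw [590.8 200.7   1.4]
240 [573.2 219.  124.1] jaw [591.8 166.1   0.7]
```

The comb's end overlaps the jaw by 7 mm with about 6 mm clearance. Starting the levering arc.

>>> {"fn": "servo_tool", "kwargs": {
  "motion": [
    {"x": 0,"y": 0,"z": 0.6,"spin": 0},
    {"x": 0,"y": 0.18,"z": 0.42,"spin": 0},
    {"x": 0,"y": 0.17,"z": 0.43,"spin": 0},
    {"x": 0,"y": 0,"z": 0,"spin": 0}
  ]
}}

```text
clock: 18.7
tool_pos: [572.5, 192.8, 66.9]
orientation: [1.0, 0.003, -0.0, -0.0]
wrist_force: [-0.5, 0.7, 0.8]
grip_width: 0.109
```

```bash
cat > slope.py <<'E'
from h import *
import sys,warnings; warnings.filterwarnings("ignore")
np.set_printoptions(precision=2,suppress=True)
o=observe(); print(o["clock"],o["tool_pos"],o["wrist_force"],o["grip_width"])
d=grab_frame("wrist"); np.savez(f"wrist_{sys.argv[1]}.npz",**{k:d[k] for k in("image","z_map","K","k1","pose")}); save(sys.argv[1]+"_w.png",d["image"])
W=cloud(d); h=cv2.cvtColor(d["image"],cv2.COLOR_RGB2HSV)
T=R.from_quat(o["orientation"]).inv().apply((W-o["tool_pos"]).reshape(-1,3)).reshape(W.shape)
Q=[]
for v in range(60,420,3):
    k=(abs(T[v,:,0]+1)<3)&(abs(T[v,:,1])<60)&(T[v,:,2]<10)&(T[v,:,2]>-90)&(h[v,:,1]<50)
    if k.sum()>4: Q.append(np.r_[v,np.median(T[v,k],0)])
Q=np.array(Q); 
# robust line fit z vs y
y,z=Q[:,2],Q[:,3]; k=np.ones(len(Q),bool)
for _ in range(8):
    c=np.polyfit(y[k],z[k],1); r=z-np.polyval(c,y); k=abs(r)<max(1.0,2*np.median(abs(r)))
print("slope deg",np.degrees(np.arctan(c[0])),"n",k.sum(),"res",r[k].std(),"z at y=0",c[1],"y range",y[k].min(),y[k].max(),"rows",Q[k][0,0],Q[k][-1,0])
E
python3 slope.py n
```

```text
18.7 [572.48 192.76  66.9 ] [-0.51  0.71  0.8 ] 0.10905793850710907
slope deg 5.739755385919087 n 68 res 0.23251198943836537 z at y=0 -44.859049409557095 y range -52.9518323691585 51.38296733062162 rows 168.0 369.0
```

View pics/n_w.png

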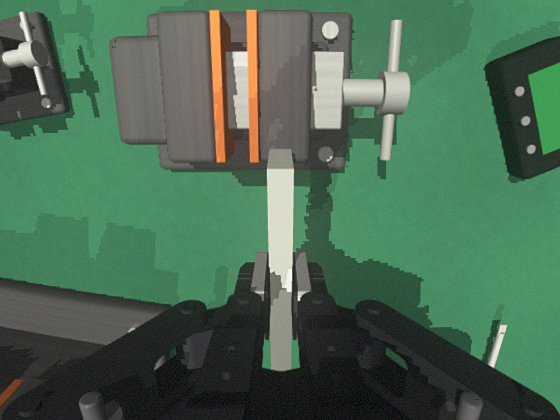

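The comb turns easily in the grip: 5.7° so far with under 1 N. Continuing.

>>> {"fn": "servo_tool", "kwargs": {
  "motion": [
    {"x": 0,"y": 0.12,"z": 0.36,"spin": 0},
    {"x": 0,"y": 0.11,"z": 0.37,"spin": 0},
    {"x": 0,"y": 0.07,"z": 0.36,"spin": 0},
    {"x": 0,"y": 0.05,"z": 0.36,"spin": 0},
    {"x": 0,"y": 0,"z": 0,"spin": 0}
  ]
}}

```text
clock: 19.38
tool_pos: [572.8, 188.4, 52.2]
orientation: [1.0, 0.003, -0.0, 0.0]
wrist_force: [-0.8, -3.2, 2.7]
grip_width: 0.11
```

```bash
python3 slope.py o
```

```text
19.375 [572.79 188.36  52.24] [-0.77 -3.15  2.7 ] 0.11040531385694809
slope deg 20.630137868727783 n 55 res 0.19400213669016617 z at y=0 -46.0377209879219 y range -48.652977155475234 51.374635698182495 rows 189.0 351.0
```

>>> {"fn": "servo_tool", "kwargs": {
  "motion": [
    {"x": 0,"y": 0,"z": 0.3,"spin": 0},
    {"x": 0,"y": 0,"z": 0.3,"spin": 0},
    {"x": 0,"y": 0,"z": 0.25,"spin": 0},
    {"x": 0,"y": 0,"z": 0,"spin": 0}
  ]
}}

```text
clock: 19.92
tool_pos: [572.9, 188.2, 43.9]
orientation: [1.0, 0.003, -0.0, 0.001]
wrist_force: [-1.3, -4.3, 3.9]
grip_width: 0.107
```

```bash
python3 slope.py p
```

```text
19.925 [572.85 188.22  43.9 ] [-1.31 -4.33  3.86] 0.1067126921664242
slope deg 28.80667781365374 n 45 res 0.1329960223610201 z at y=0 -47.143864674865256 y range -44.58388582501857 48.127242283734375 rows 207.0 339.0
```

>>> {"fn": "servo_tool", "kwargs": {
  "motion": [
    {"x": 0,"y": 0,"z": 0.14,"spin": 0},
    {"x": 0,"y": 0,"z": 0,"spin": 0}
  ]
}}

```text
clock: 20.23
tool_pos: [572.9, 188.3, 42.6]
orientation: [1.0, 0.003, 0.0, 0.0]
wrist_force: [-2.1, -4.7, 5.0]
grip_width: 0.11
```

>>> {"fn": "servo_tool", "kwargs": {
  "motion": [
    {"x": 0,"y": 0.1,"z": -1,"spin": 0},
    {"x": 0,"y": 0.3,"z": -3,"spin": 0},
    {"x": 0,"y": 0.3,"z": -4,"spin": 0},
    {"x": 0,"y": 0,"z": -4,"spin": 0},
    {"x": 0,"y": 0,"z": 0,"spin": 0}
  ],
  "squeeze": 45
}}

```text
clock: 20.85
tool_pos: [575.0, 183.7, 166.5]
orientation: [1.0, 0.004, 0.003, -0.002]
wrist_force: [-0.2, 0.8, -0.6]
grip_width: 0.1
```

```bash
python3 slope.py q; python3 see.py q scene;  python3 - <<'E'
from h import *
d=np.load("scene_q.npz"); save("q_c.png",d["image"][150:320,250:420],4.5)
E
```

```text
20.85 [574.96 183.67 166.48] [-0.21  0.82 -0.57] 0.09981140003174388
slope deg 29.61715884384733 n 44 res 0.21609438775254425 z at y=0 -47.17599386849584 y range -44.63150761564219 45.50912846786995 rows 207.0 336.0
```

View pics/q_c.png

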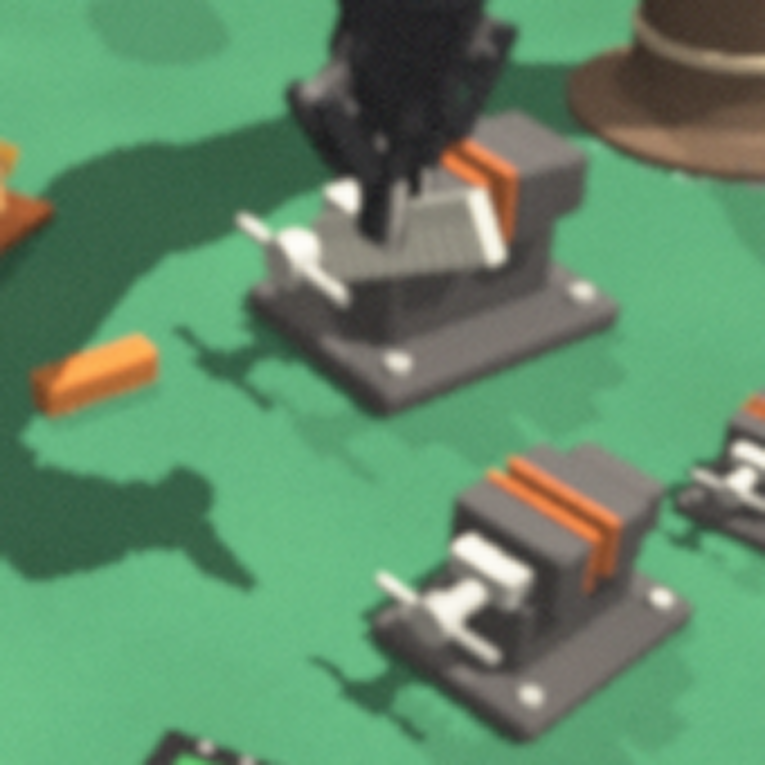

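View pics/q_w.png

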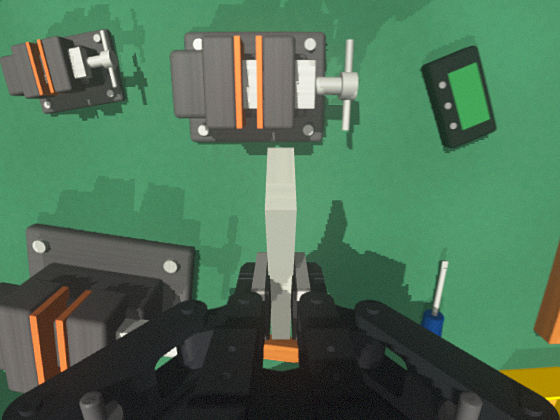

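Held comb slope is 29.6° with the vise empty. Now I'll turn it to the plate's heading and carry it over.

>>> {"fn": "servo_tool", "kwargs": {
  "motion": [
    {"x": 0,"y": 0,"z": 0,"spin": 9.6},
    {"x": 0,"y": 0,"z": 0,"spin": 9.6},
    {"x": 0,"y": 0,"z": 0,"spin": 9.6},
    {"x": 0,"y": 0,"z": 0,"spin": 9.6},
    {"x": 0,"y": 0,"z": 0,"spin": 9.6}
  ]
}}

```text
clock: 21.58
tool_pos: [571.8, 182.5, 161.1]
orientation: [0.914, -0.406, -0.001, 0.001]
wrist_force: [-0.6, -0.1, -1.4]
grip_width: 0.102
```

>>> {"fn": "servo_tool", "kwargs": {
  "motion": [
    {"x": 0,"y": 0,"z": 0,"spin": 9.6},
    {"x": 0,"y": 0,"z": 0,"spin": 9.6},
    {"x": 0,"y": 0,"z": 0,"spin": 9.5},
    {"x": 3,"y": 1.1,"z": 0,"spin": 0},
    {"x": 4.5,"y": 1.65,"z": 0,"spin": 0}
  ]
}}

```text
clock: 22.2
tool_pos: [562.9, 104.0, 160.9]
orientation: [0.787, -0.616, -0.001, 0.001]
wrist_force: [-0.3, -1.4, -1.3]
grip_width: 0.107
```

>>> {"fn": "servo_tool", "kwargs": {
  "motion": [
    {"x": 4.5,"y": 1.65,"z": 0,"spin": 0},
    {"x": 4.5,"y": 1.65,"z": 0,"spin": 0},
    {"x": 4.5,"y": 1.65,"z": 0,"spin": 0},
    {"x": 4.5,"y": 1.65,"z": 0,"spin": 0},
    {"x": 4.5,"y": 1.65,"z": 0,"spin": 0}
  ]
}}

```text
clock: 22.82
tool_pos: [535.9, -136.0, 161.5]
orientation: [0.786, -0.618, -0.001, 0.001]
wrist_force: [0.7, 0.1, -1.2]
grip_width: 0.105
```

```bash
python3 go.py 529 -223.5 120 -76.3
```

```text
t 22.82 pos [ 535.9 -136.   161.5] yaw -76.28 F [ 0.7  0.1 -1.2] grip 0.105 q [-0.44  0.41  0.79  1.86 -0.34  1.01 -0.84]
SPIN first 0.02 then shift cm [8.34 2.75 4.15]
```

>>> {"fn": "servo_tool", "kwargs": {
  "motion": [
    {"x": 4,"y": 1.4,"z": 0,"spin": 0},
    {"x": 4.2,"y": 1.35,"z": 0,"spin": 0},
    {"x": 0,"y": 0,"z": 1.5,"spin": 0},
    {"x": 0,"y": 0,"z": 0,"spin": 0},
    {"x": 0,"y": 0,"z": 0,"spin": 0}
  ]
}}

```text
clock: 23.45
tool_pos: [529.6, -219.7, 147.1]
orientation: [0.787, -0.617, -0.001, 0.0]
wrist_force: [0.0, 0.7, -0.7]
grip_width: 0.11
```

```bash
python3 go.py 529 -223.5 77.5 -76.3; python3 slope.py r; python3 see.py r scene top
```

```text
t 23.45 pos [ 529.6 -219.7  147.1] yaw -76.21 F [ 0.   0.7 -0.7] grip 0.11 q [-0.26  0.47  0.78  1.83 -0.38  1.01 -0.66]
SPIN first 0.09 then shift cm [0.35 0.15 6.96]
23.45 [ 529.64 -219.75  147.09] [ 0.02  0.71 -0.71] 0.10994674630258887
slope deg 29.64590801156558 n 45 res 0.19835186064922808 z at y=0 -45.77165601430427 y range -47.076488690905734 47.1763754186719 rows 207.0 339.0
```

View pics/r_w.png

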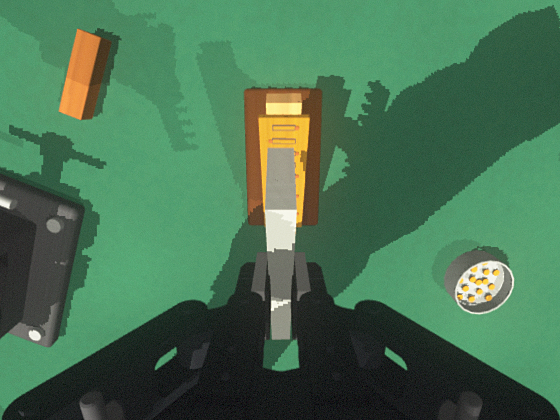

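View pics/r_s.png

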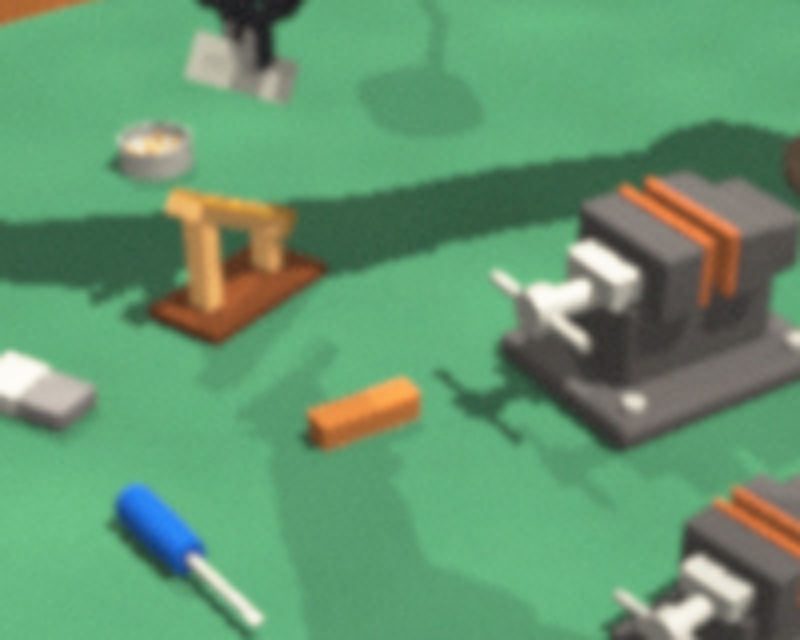

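The comb hangs over the rest with its high end over the plate's high end, wrist (281,150) and (284,115). Now I'll measure both in the tool frame.

```bash
cat > rel.py <<'E'
from h import *
import sys,warnings; warnings.filterwarnings("ignore")
np.set_printoptions(precision=1,suppress=True)
o=observe(); d=grab_frame("wrist"); save(sys.argv[1]+"_w.png",d["image"])
W=cloud(d); T=R.from_quat(o["orientation"]).inv().apply((W-o["tool_pos"]).reshape(-1,3)).reshape(W.shape)
h=cv2.cvtColor(d["image"],cv2.COLOR_RGB2HSV).astype(int)
cb=(h[...,1]<60)&(abs(T[...,0]+1)<9)&(T[...,2]<5)&(T[...,2]>-85)
br=(h[...,0]<30)&(h[...,1]>140)&(h[...,2]>170)&(abs(T[...,0])<22)&(T[...,2]>-20)
def scan(n,m,step):
    for v in range(90,350,step):
        us=np.nonzero(m[v])[0]
        if len(us)<6: continue
        print(n,v,us.min(),us.max(),"x",T[v,us.min()+1,0],T[v,us.max()-1,0],"mid",round((T[v,us.min()+1,0]+T[v,us.max()-1,0])/2,2),"y,z",np.nanmedian(T[v,us],0)[1:])
scan("plate",br,int(sys.argv[2])); scan("comb",cb,int(sys.argv[2])*2)
E
python3 rel.py s 4
```

```text
plate 94 265 299 x -7.887530291341774 12.612522769313914 mid 2.36 y,z [-84.6  50.9]
plate 98 265 299 x -7.818807621766647 12.465223332472291 mid 2.32 y,z [-82.1  46.8]
plate 102 266 298 x -7.038283707395372 11.683358541202617 mid 2.32 y,z [-79.6  42.5]
plate 118 257 307 x -12.693381846748094 17.423940425301986 mid 2.37 y,z [-69.9  42. ]
plate 122 257 307 x -12.786993336691586 17.495549994996452 mid 2.35 y,z [-67.4  43.2]
plate 126 258 307 x -12.384398379813538 17.710822993051075 mid 2.66 y,z [-64.8  44.4]
plate 130 258 307 x -12.596439355908032 17.882225904971705 mid 2.64 y,z [-62.2  46.2]
plate 134 258 306 x -12.717249622830309 17.426142100725155 mid 2.35 y,z [-59.5  48.1]
plate 138 258 306 x -12.774330245590784 17.65232933633932 mid 2.44 y,z [-56.7  49.5]
plate 142 258 306 x -12.969426218480969 17.72336737118845 mid 2.38 y,z [-54.   50.8]
plate 146 259 306 x -12.487943952366807 17.936579813573584 mid 2.72 y,z [-51.1  53. ]
plate 150 259 305 x -12.607521092260765 17.420601605016603 mid 2.41 y,z [-48.1  54.9]
plate 154 259 299 x -12.757668484278827 13.469240288950505 mid 0.36 y,z [-4
[... 2508 characters left out ...]
54 mid -0.82 y,z [-12.9 -52.8]
comb 282 252 297 x -9.33915616652261 7.382549008838738 mid -0.98 y,z [-11.8 -57.2]
comb 290 251 298 x -9.214011510326001 7.4385165068885994 mid -0.89 y,z [ -9.5 -59.3]
comb 298 248 298 x -9.427540183478225 7.459270384771268 mid -0.98 y,z [ -8.9 -63.9]
comb 306 248 299 x -9.252934048058867 7.755580589279224 mid -0.75 y,z [ -5.6 -64.2]
comb 314 246 301 x -9.37561633932316 7.878174933454448 mid -0.75 y,z [ -2.1 -64.3]
comb 322 244 301 x -9.685278113110662 8.165030616268929 mid -0.76 y,z [  1.2 -64.7]
comb 330 260 299 x -5.4888660324761505 7.509761339315791 mid 1.01 y,z [ 35.7 -25.6]
comb 338 260 299 x -5.490722731301859 7.642398996057562 mid 1.08 y,z [ 45.1 -20.6]
```

Comb and plate are parallel (slopes 29.65° and 30.06°). Remaining shift: x +1.1, y +0.8, z +69 mm.

>>> {"fn": "servo_tool", "kwargs": {
  "motion": [
    {"x": 0.1,"y": 0.08,"z": 2.5,"spin": 0},
    {"x": 0,"y": 0,"z": 2.4,"spin": 0},
    {"x": 0,"y": 0,"z": 1.2,"spin": 0},
    {"x": 0,"y": 0,"z": 0.7,"spin": 0},
    {"x": 0,"y": 0,"z": 0,"spin": 0}
  ]
}}

```text
clock: 24.28
tool_pos: [529.1, -222.5, 79.8]
orientation: [0.786, -0.618, 0.0, 0.0]
wrist_force: [0.4, -1.0, -1.3]
grip_width: 0.104
```

>>> {"fn": "servo_tool", "kwargs": {
  "motion": [
    {"x": 0,"y": 0,"z": 0,"spin": 0},
    {"x": 0,"y": 0,"z": 0,"spin": 0}
  ]
}}

```text
clock: 24.52
tool_pos: [529.3, -222.6, 80.3]
orientation: [0.786, -0.618, 0.0, -0.0]
wrist_force: [-0.0, 0.2, -0.5]
grip_width: 0.107
```

```bash
python3 go.py 529 -223.5 77.5 -76.3; python3 rel.py t 4; python3 see.py t scene top
python3 - <<'E'
from h import *
d=np.load("scene_t.npz"); save("t_c.png",d["image"][130:230,190:290],6)
E
```

```text
t 24.52 pos [ 529.3 -222.6   80.3] yaw -76.32 F [-0.   0.2 -0.5] grip 0.107 q [-0.21  0.55  0.72  1.88 -0.46  0.88 -0.59]
SPIN first -0.02 then shift cm [0.08 0.05 0.28]
plate 90 253 303 x -10.094874663242859 10.794436696958542 mid 0.35 y,z [-84.2 -19.3]
plate 142 243 296 x -15.10243250736218 7.961937068350024 mid -3.57 y,z [-61.6 -19.5]
plate 146 244 311 x -14.788082035441384 15.003578133245368 mid 0.11 y,z [-59.8 -19.2]
plate 150 244 300 x -15.08618918638498 10.012034687370686 mid -2.54 y,z [-57.8 -17.8]
plate 154 245 266 x -14.755043618283683 -5.804157399994775 mid -10.28 y,z [-55.8 -17. ]
plate 158 245 266 x -14.999301683831462 -5.920595906619451 mid -10.46 y,z [-53.7 -15.3]
plate 162 245 297 x -15.195851867637677 8.775492653122708 mid -3.21 y,z [-51.6 -14.5]
plate 166 246 302 x -14.816625265675649 11.273151428580976 mid -1.77 y,z [-49.4 -13.2]
plate 170 246 302 x -14.992259494826179 11.403322709160754 mid -1.79 y,z [-47.3 -12.1]
plate 174 247 262 x -14.725423021696713 -8.346589670939967 mid -11.54 y,z [-45.  -10.6]
plate 178 247 300 x -14.862314324643659 10.62765899055279 mid -2
[... 2113 characters left out ...]
56 mid -0.85 y,z [-12.8 -52.6]
comb 282 252 297 x -9.254662056429215 7.442330634467521 mid -0.91 y,z [ -9.8 -53.9]
comb 290 251 298 x -9.271954774296912 7.4508605048754175 mid -0.91 y,z [-10.2 -60.5]
comb 298 248 298 x -9.469716068616494 7.485349582894016 mid -0.99 y,z [ -8.7 -63.6]
comb 306 247 300 x -9.566783787501475 7.7642690575177244 mid -0.9 y,z [ -5.8 -64.5]
comb 314 247 300 x -9.157545241749604 7.870260176543764 mid -0.64 y,z [ -2.1 -64.4]
comb 322 244 301 x -9.605439201822001 8.177353630148968 mid -0.71 y,z [  1.5 -64.3]
comb 330 261 301 x -5.18389711736926 8.218167159718426 mid 1.52 y,z [ 35.8 -25.5]
comb 338 260 299 x -5.522421135798348 7.670954668846973 mid 1.07 y,z [ 45.3 -20.3]
```

View pics/t_w.png

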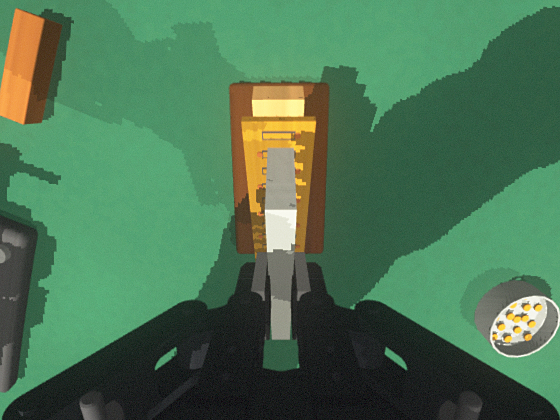

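View pics/t_c.png

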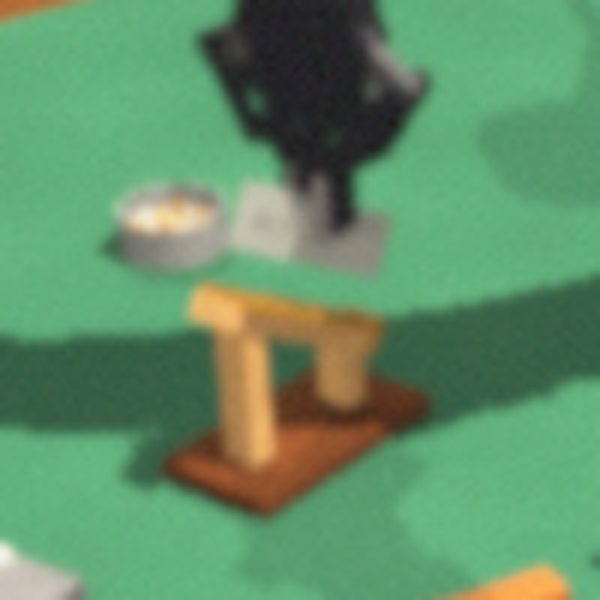

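>>> {"fn": "servo_tool", "kwargs": {
  "motion": [
    {"x": -0.1,"y": 0,"z": 0.12,"spin": 0},
    {"x": 0,"y": 0,"z": 0,"spin": 0},
    {"x": 0,"y": 0,"z": 0,"spin": 0}
  ]
}}

```text
clock: 25.05
tool_pos: [528.7, -221.5, 78.4]
orientation: [0.786, -0.618, -0.0, 0.0]
wrist_force: [0.1, 0.3, -0.8]
grip_width: 0.107
```

```bash
sed -i 's/T\[...,2\]>-20)/T[...,2]>-45)/; s/(T\[...,2\]<5)/(T[...,2]<-20)/' rel.py; sed -i 's/h\[...,2\]>170/h[...,2]>110/' rel.py; python3 go.py 529 -223.5 77.5 -76.3; python3 rel.py u 3 | grep -E "plate (9|1[0-5])|comb (15|16|20|21|22|24)"; python3 slope.py u2
```

```text
t 25.05 pos [ 528.7 -221.5   78.4] yaw -76.32 F [ 0.1  0.3 -0.8] grip 0.107 q [-0.21  0.55  0.71  1.89 -0.46  0.88 -0.59]
SPIN first -0.02 then shift cm [0.2  0.02 0.09]
plate 90 247 310 x -20.82189679844048 20.913981929620018 mid 0.05 y,z [-84.1 -21.8]
plate 93 247 310 x -20.94908228452889 20.80848838374039 mid -0.07 y,z [-82.8 -24. ]
plate 96 247 307 x -21.075494587115816 11.992631580742772 mid -4.54 y,z [-81.5 -26.1]
plate 99 247 308 x -21.027599389442553 12.342419121751016 mid -4.34 y,z [-81.8  66.3]
plate 102 247 308 x -21.020738358498036 12.410970263417019 mid -4.3 y,z [-79.8  65.6]
plate 105 247 307 x -21.172016600642973 12.167430269405346 mid -4.5 y,z [-77.8  65.6]
plate 108 247 307 x -21.161245766192366 12.229463782735628 mid -4.47 y,z [-75.8  65.6]
plate 111 247 307 x -21.200652678473023 12.245642353549648 mid -4.48 y,z [-73.8  65.6]
plate 114 247 307 x -21.154401947889514 12.339244114014404 mid -4.41 y,z [-71.7  65.7]
plate 117 244 318 x -13.850766117722834 17.123337430253923 mid 1.64 y,z [-72.9 -25.1]
plate 120 244 319 x -13.747346982614225 17.206049797612096 mid 1.73 y,z
[... 1550 characters left out ...]
x -3.1854069011900146 5.896627684373222 mid 1.36 y,z [-46.2 -72.1]
comb 216 265 295 x -3.29460597796407 5.676520856203231 mid 1.19 y,z [-43.8 -70.9]
comb 222 266 295 x -3.0727712116901986 5.819561655836792 mid 1.37 y,z [-41.2 -69.4]
comb 228 266 295 x -3.1663984194646133 5.880317798394158 mid 1.36 y,z [-38.3 -67.3]
comb 240 267 294 x -2.9845111005245673 5.728742993721064 mid 1.37 y,z [-32.8 -64.6]
comb 246 267 293 x -3.039640557728163 5.505033424995095 mid 1.23 y,z [-29.6 -62.7]
25.1 [ 528.75 -221.51   78.47] [ 0.33 -0.41 -1.21] 0.10765957381960285
slope deg 29.68902989780424 n 44 res 0.16218963924524107 z at y=0 -45.80251906063713 y range -46.22482627966074 47.2279263044088 rows 210.0 339.0
```

Lateral offset is 0.3 mm, lengthwise 0.2 mm, clearance 19.7 mm, slope 29.7° against about 30°. One last look at the whole desk.

Run:
```python
from h import *
f=grab_frame("top"); save("final_t.png",f["image"],1.4)
a=np.load("top0.npz")["image"].astype(int); d=abs(f["image"].astype(int)-a).sum(2)
for n,(r0,r1,c0,c1) in dict(driver=(148,170,238,298),brush=(140,178,320,382),meter=(148,180,164,204),cover=(235,280,104,136),tin=(233,265,422,455)).items(): print(n,np.mean(d[r0:r1,c0:c1]>90).round(3))
print(observe()["clock"],observe()["wrist_force"],observe()["grip_width"])
```

```text
driver 0.0
brush 0.0
meter 0.0
cover 0.007
tin 0.0
25.2 [-0.70554999 -0.03220223 -0.90086657] 0.10613048066906511
```

View pics/final_t.png

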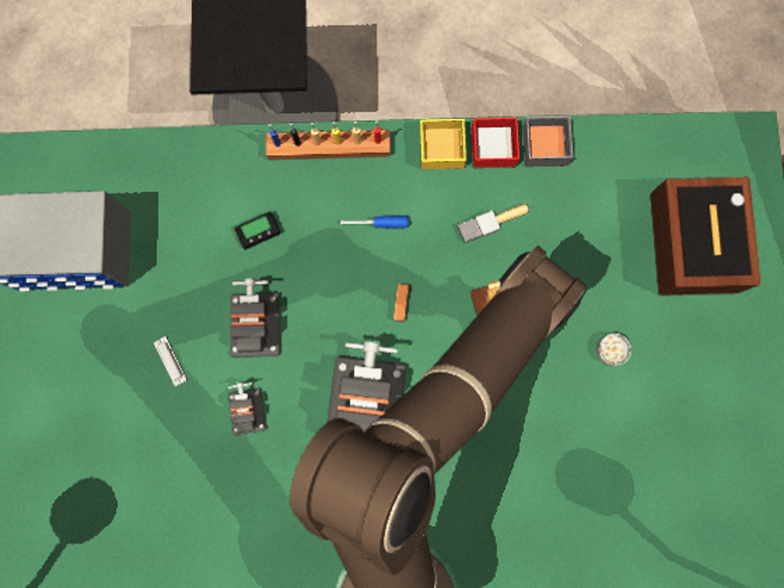

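The bystanders (driver (375,222), brush (490,222), meter (258,230), cover (170,360), tin (614,348)) are where they were, and the vise is empty. The arm is still. Handing in.

```bash
python3 -c "
from station import hand_in; print(hand_in())"
```

```text
the job is handed in; nothing more can be done
None
```

The job is handed in at about 25 s. The reed plate lies reeds up on the sloped rest, its low end against the brass stop, and has been let go. The comb is out of the middle-sized vise and held over the plate, teeth towards it.

- **How the slope was made:** the tool could only point straight down, so I turned both pieces within the grip. I pressed the plate down onto the rest's bar until it lay flat, then slid it to the stop. I levered the comb's end on the vise jaw.
- **Last measurements from the wrist camera:**
  - **Slope:** the comb is at 29.7° against about 30° for the plate, and the two run parallel.
  - **Clearance:** about 19.7 mm.
  - **Centring:** off by about 0.3 mm sideways and 0.2 mm lengthwise.
  - **Force:** the wrist force was near zero.
- **Other things on the desk:** before and after pictures show the driver, brush, meter, cover and tin unmoved.
- **What disagreed or went wrong:**
  - The reported tool height read about 29 mm lower than the real fingertips, so my first try at gripping the plate closed on air above it, without touching it.
  - My first close on the comb stopped at 17 mm with about 6 N, probably on a jaw edge. Raising 3 mm cleared it.

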